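# Clear the felting place and turn its sign to free

### The job

Clear this felting place for the next person: lay every soap bar flat on the slatted soap rack and every ribbed felting block flat in the wicker basket, and rinse the brush by dipping its bristles well down into the steel pot while you hold it, without jamming it against the pot, then stand it upright in the white saucer. Last of all, when everything is put away, spin the sign half a turn so that its green face looks to the yellow-strip side of its foot, squarely. Do not shove or tip the pot, and leave the other things where they are.

Things in the scene. Friction and masses are not known exactly. Their poses are not given: they have to be found in the camera images.
- soap1_c (a point): Centre (half-way up) of a loose cream soap bar, 64 (its x) x 45 (its y) x 26 mm high, about 80 g, lying flat. May be absent (None).
- soap2_c (a point): Centre (half-way up) of a loose cream soap bar, 64 (its x) x 45 (its y) x 26 mm high, about 80 g, lying flat. May be absent (None).
- soap3_c (a point): Centre (half-way up) of a loose cream soap bar, 64 (its x) x 45 (its y) x 26 mm high, about 80 g, lying flat. May be absent (None).
- block1_c (a point): Centre (half-way up) of a loose felting block, dark wood with pale cross ribs on top, 70 (its x) x 42 (its y) x 26 mm high, about 70 g, lying flat. May be absent (None).
- block2_c (a point): Centre (half-way up) of a loose felting block, dark wood with pale cross ribs on top, 70 (its x) x 42 (its y) x 26 mm high, about 70 g, lying flat. May be absent (None).
- rack: Soap rack: fixed slatted wooden tray, outside 260 (its x) x 125 (its y) mm, origin at the centre of its underside. The deck lies 8 mm up; a 6 mm wide rim round it rises to 16 mm. Takes three bars end to end along x, 75 mm apart.
- basket: Block basket: fixed shallow pale wicker basket, outside 240 (its x) x 165 (its y) x 36 mm high, walls and floor 6 mm, origin at the centre of its underside. Empty at the start. It and the rack may change sides of the table.
- brush_tip (a point): Centre of the bottom face of the bristles of the loose dauber brush; its z runs up the handle. 120 mm tall, about 90 g, starts standing upright on the table on its stiff flat-cut bristles (round head 40 mm across, pale with a brass band, up to 44 mm; blue neck 32 mm across up to 50 mm).
- brush_grip (a point): Point on the axis of the same brush, 98 mm above its bottom, on the round blue handle (22 mm across, from 50 to 120 mm up): the place to grip it, from above.
- pot: Rinse pot: loose open steel beaker, 100 mm across at the rim, 80 mm at the foot, 60 mm high, walls 4 mm, inner floor 5 mm up, 0.5 kg, no liquid; origin at the centre of its underside.
- saucer: Brush saucer: fixed round white dish, 104 mm across, its flat floor (88 mm across) 5 mm up, rim 12 mm high; origin at the centre of its underside.
- sign_base: Fixed black foot of the sign, 70 (its x) x 120 (its y) x 15 mm, origin at the centre of its underside. A yellow strip runs along its front edge (its +x side, which looks away from the robot); the sign's pivot is the vertical line through its origin.
- sign (a joint): Turn of the sign plate about its upright pivot, rad, counter-clockwise from above positive. 0: square with the foot, red face to the yellow-strip side. +3.14 or -3.14: square again, green face to the yellow-strip side. Starts within 0.35 of 0; end stops at +-3.7; light friction (about 0.02 N m) keeps it where it is left.
- sign_top (a point): Middle of the sign plate's top edge, on the pivot line, 135 mm above the table. The plate is 10 mm thick (this point's x), 110 mm wide (y), from 40 to 135 mm up; nothing stands above it, so it can be pinched from above across its thickness. Its +x face is red with a white bar.
- green_face (a point): Centre of the sign's other face, green with a white disc (the plate's -x face).
- spool: Bystander, not part of the job: loose red wooden thread spool, 38 mm across, 42 mm high; origin at the centre of its underside.
- tin: Bystander, not part of the job: loose flat aluminium tin, 52 mm across, 24 mm high; origin at the centre of its underside.
- tape_case: Bystander, not part of the job: loose yellow tape-measure case, 46 x 46 x 22 mm; origin at the centre of its underside.
Not all that is in view belongs to the job. Leave any orange or purple look-alike of the sign_base alone.

How it is judged:
By the outcome, as a careful person would: the job done as asked, in the order asked, and still so for the second after the job is handed in, with the robot touching nothing.
Of soap1, soap2, soap3, block1, block2 only 3 to 4 are there at a start; the rules pass over those that are not, and their reading is None.
At some moment in a run one of soap1, soap2, soap3, block1, block2 may be knocked a few centimetres aside while the robot is not near it.
It also fails if it takes over 210 s, if anything falls off the work surface, if the arm or the gripper's body presses on something with over 40 N, if the wrist force passes 120 N, or if a joint passes its speed limit or range.

### The arm

A 6-joint arm with a two-finger parallel gripper is mounted at the origin on the work surface. World frame = base frame: x ahead of the robot, y to its left, z up, the work surface at z = 0. Lengths are in m, angles in rad, forces in N, time in s.
With the tool pointing down it reaches from about 0.35 to 0.875 m from the base axis. Payload 4.2 kg.
Tool frame: the origin (TCP) lies between the finger pads; the fingertips stand 14 mm ahead of it and the grasp point (between the pads) lies 5 mm behind it; x points along the fingers, y is the direction in which the jaws open and shut, and the axes are right-handed (so a half turn about x gives the same grasp; the last joint's range is limited). The gripper opens to 87 mm and grips with 3 to 60 N. Pads are 19 mm wide; open, the fingers measure 117 mm over their backs; the gripper's body (75 mm by 190 mm) begins 51 mm behind the grasp point.
Start: joints at [-0.864, 0.385, 0.008, 0, -1.194, -0.259], TCP at [0.271, -0.563, 0.237] pointing down, gripper open.
Joint ranges: [-3.14, 3.14], [-1.21, 2.06], [-1.07, 1.41], [-3.16, 2.05], [-2.99, -0.16], [-3.1, 3.1]. Speed limits (rad/s): [2.79, 2.79, 3.14, 3.14, 3.14, 3.14].

### API

Orientations are given as a rotation vector (axis times angle).
In Python, from rig import arm, imaging, job_done gives the robot as it stands.
- The arm moves only by the tool jog_arm, never from a script. Its argument "commands" is a list of rows, each a list of 7 numbers: the shift along the tool's x, y, z in units of 0.025 m (1.0 is 0.025 m), then the turn, a rotation vector about the tool's x, y, z in units of 5 degrees (1.0 is 5 degrees), then the closure, from 0 (fully open) to 1 (shut). A call has 1 to 10 rows; each row shifts and turns the commanded pose from where the row before left it, along the tool's axes as they then stand; what a row does not reach is not made up. A row lasts 1/12 s, in which the tool goes at most 41.7 mm and 7.16 degrees, less where a joint would pass 70% of its speed; a pose out of reach is approached as far as the arm can. A call with a number of a shift or a turn outside -1 to 1 is refused whole. A call with a gripper value outside its range is refused whole. The fingers move at their own pace and stop on an object; the grip force is fixed at half the most. Time passes only in rows, so rows that do not move let the fingers close. It gives the time, the measured TCP pose, the force and the opening at its end, in the units of the state.
- arm.sense(): the state, without advancing time (a new reading comes with each control period).
- imaging.read_camera(name): name is "scene" or "top"; returns a dict with "frame" (420x560x3 uint8, blue, green, red), "fx", "fy", "cx", "cy" (pixels), "extrinsics" (4x4, takes a point from camera to world coordinates). Camera axes: x right, y down, z forward; pixel columns grow to the right and rows downward; lengths in m; the calibration is good to about 2 mm. A picture is of the moment at which its call begins. There is no depth.
- job_done(): hands the job in, once; it reports no verdict.
The state is a dict: "t": time; "joints": joint angles; "qd": joint speeds; "joint_torque": joint torques, N m; "tool_pos": TCP position; "tcp_rot": TCP orientation; "wrist_force": force on the tool from outside, world axes, zero at the start; "wrist_torque": the same for the moment, N m; "grip_width": finger opening in m.
Only numpy, scipy, OpenCV 4.12 (cv2) and the standard library are available. Lean on these libraries where they do the work, as an engineer would, in place of code of your own. Each camera call takes 0.05 s, during which the arm holds its last target. There are 200 camera calls.

## Working session

There is one attempt and no reset: what is moved stays moved. The work goes in short steps, Python scripts to look and compute and a tool call to move; the robot and the scene stay as the last step left them, time stands still between calls to the robot, and variables do not carry over. Pictures are saved under pics/ and viewed, about 12 in all and at most 16, crops included, and the job is handed in when it is done.

Besides the shell and the picture viewer there is one more tool, called after ">>>" by a JSON object that holds its "name" and its "arguments". jog_arm: Moves the arm, as the interface text tells. Shifts and turns lie within -1 to 1; 1 stands for 0.025 m of shift or 5 degrees of turn. Its arguments: {"type":"object","properties":{"commands":{"type":"array"}},"required":["commands"]}

```bash
mkdir -p pics; ls; python3 - <<'E'
from rig import arm, imaging
import cv2
for n in("scene","top"):
    c=imaging.read_camera(n); cv2.imwrite(f"pics/{n}0.png",c["frame"]); print(n,c["fx"],c["fy"],c["cx"],c["cy"]); print(c["extrinsics"].round(4) if hasattr(c["extrinsics"],'round') else c["extrinsics"])
s=arm.sense(); print(s)
E
```

```text
pics
scene 403.03045993925554 403.03045993925554 274.9585516874623 203.73334960637357
[[-0.6899  0.5795 -0.4338  0.9253]
 [ 0.7238  0.5623 -0.3999  0.3546]
 [ 0.0122 -0.5899 -0.8074  0.8738]
 [ 0.      0.      0.      1.    ]]
top 520.4752918521973 520.4752918521973 282.64611341263185 205.26535309018792
[[ 3.0000e-04 -9.9600e-01  8.9700e-02  3.7300e-01]
 [-1.0000e+00 -1.0000e-04  2.3000e-03  1.4300e-02]
 [-2.3000e-03 -8.9700e-02 -9.9600e-01  1.4259e+00]
 [ 0.0000e+00  0.0000e+00  0.0000e+00  1.0000e+00]]
{'t': 0.1, 'joints': array([-8.64381404e-01,  3.85470630e-01,  6.76408836e-03, -4.26337957e-04,
       -1.19396579e+00, -2.58563027e-01]), 'qd': array([-0.00139429, -0.00154077,  0.00170991,  0.00186842, -0.00185477,
       -0.00099627]), 'joint_torque': array([ 8.16021875e-04, -3.91689491e+01,  1.87936521e+01,  4.23180655e+00,
        1.35099489e-02, -8.70343456e-05]), 'tool_pos': array([ 0.27042262, -0.56291295,  0.23557631]), 'tcp_rot': array([-0.3496516 ,  1.5426546 ,  0.35257097]), 'wrist_force': array([-0.65819071,  0.07671691,  0.45432116]), 'wrist_torque': array([-0.05730194,  0.04598592,  0.02255631]), 'grip_width': 0.08687477527474068}
```

View pics/top0.png

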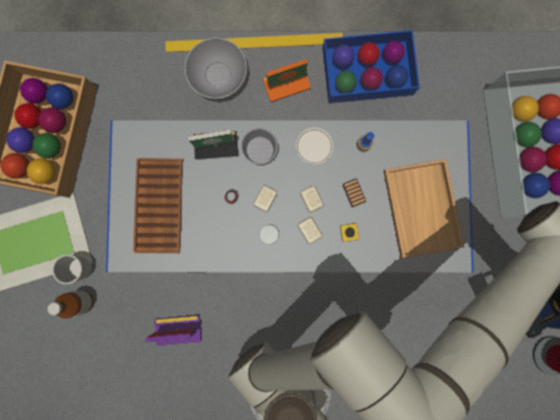

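View pics/scene0.png

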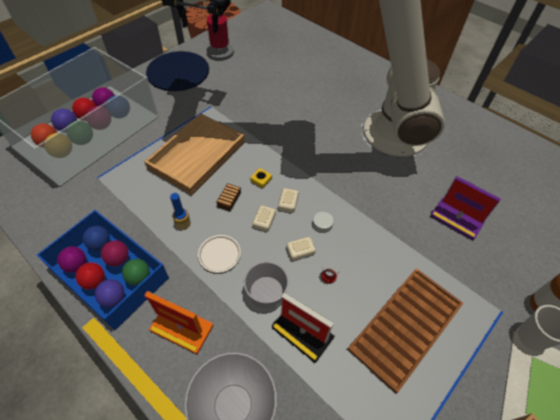

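```bash
cat > h.py <<'E'
import cv2, numpy as np
from rig import arm, imaging
from scipy.spatial.transform import Rotation as R
def ray(c,uv,z):
    uv=np.atleast_2d(np.asarray(uv,float)); E=np.asarray(c["extrinsics"])
    d=np.c_[(uv[:,0]-c["cx"])/c["fx"],(uv[:,1]-c["cy"])/c["fy"],np.ones(len(uv))]@E[:3,:3].T
    o=E[:3,3]; return (o+d*((z-o[2])/d[:,2])[:,None])[:,:2]
def proj(c,p):
    E=np.asarray(c["extrinsics"]); q=(np.atleast_2d(p)-E[:3,3])@E[:3,:3]
    return np.c_[q[:,0]/q[:,2]*c["fx"]+c["cx"],q[:,1]/q[:,2]*c["fy"]+c["cy"]]
def blobs(c,lo,hi,z,amin=30,roi=None,k=0):
    hsv=cv2.cvtColor(c["frame"],cv2.COLOR_BGR2HSV); m=cv2.inRange(hsv,np.array(lo),np.array(hi))
    if k: m=cv2.morphologyEx(m,cv2.MORPH_CLOSE,np.ones((k,k),np.uint8))
    if roi: w=np.zeros_like(m); a,b,d,e=roi; w[b:e,a:d]=m[b:e,a:d]; m=w
    out=[]
    for q in cv2.findContours(m,cv2.RETR_EXTERNAL,cv2.CHAIN_APPROX_NONE)[0]:
        if cv2.contourArea(q)<amin: continue
        p=ray(c,q[:,0,:],z).astype(np.float32)*1000
        (x,y),(w,h),a=cv2.minAreaRect(p)
        if w<h: w,h,a=h,w,a+90
        out.append(dict(uv=q[:,0].mean(0).round(0),xy=(round(x),round(y)),size=(round(w),round(h)),yaw=round((a+90)%180-90,1),area=cv2.contourArea(q)))
    return out
E
python3 - <<'E'
from h import *
c=imaging.read_camera("top"); f=c["frame"]; hsv=cv2.cvtColor(f,cv2.COLOR_BGR2HSV)
for n,(u,v) in dict(soap=(265,198),soap2=(312,198),saucer=(314,146),block=(354,193),brush=(366,138),table=(290,260),rack=(158,205),basket=(424,208),sign=(214,152),pot=(261,152),tin=(269,234)).items(): print(n,hsv[v-1:v+2,u-1:u+2].reshape(-1,3).mean(0).round(), ray(c,(u,v),0).round(3))
cv2.imwrite("pics/t1.png",cv2.resize(f[120:275,185:385],None,fx=4,fy=3.8,interpolation=cv2.INTER_CUBIC)[:,:800])
E
```

```text
soap [ 21.  54. 199.] [[0.521 0.066]]
soap2 [ 21.  55. 198.] [[ 0.521 -0.063]]
saucer [ 21.  27. 203.] [[ 0.667 -0.069]]
block [ 15. 110. 138.] [[ 0.535 -0.179]]
brush [111. 122.  98.] [[ 0.689 -0.214]]
table [ 66.   4. 167.] [[ 0.352 -0.002]]
rack [ 10. 125.  88.] [[0.502 0.361]]
basket [ 16. 123. 196.] [[ 0.494 -0.371]]
sign [64. 10. 53.] [[0.65  0.208]]
pot [ 55.   4. 150.] [[0.65  0.078]]
tin [ 44.  11. 198.] [[0.422 0.055]]
```

View pics/t1.png

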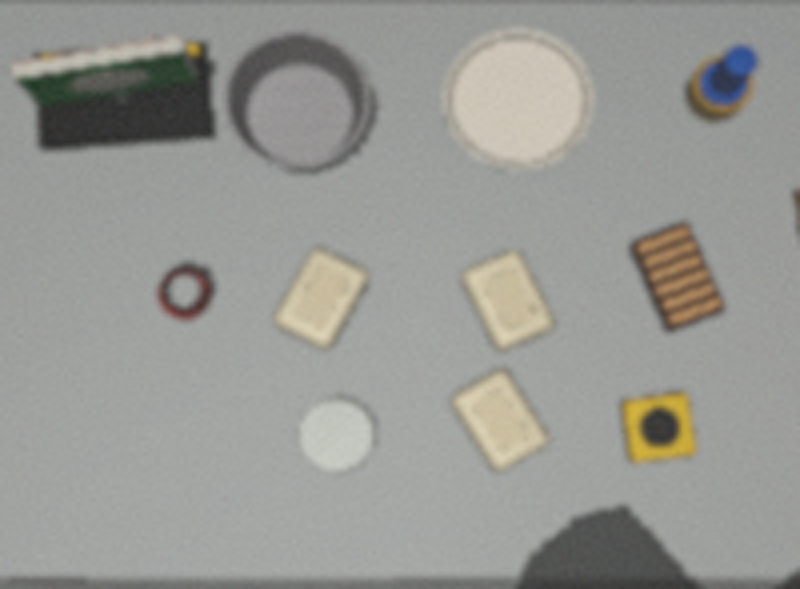

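```bash
python3 - <<'E'
from h import *
c=imaging.read_camera("top"); R1=(180,120,385,255)
def show(n,b):
    for x in b: print(n,x)
show("cream",blobs(c,(12,20,150),(30,110,255),.026,roi=R1))
show("block",blobs(c,(3,60,30),(20,255,255),.026,roi=(335,170,370,215),k=5))
show("blue",blobs(c,(105,120,40),(125,255,255),.12,roi=(350,125,385,160),amin=10))
show("rack",blobs(c,(0,60,20),(20,255,255),.016,roi=(125,150,195,262),k=7))
show("basket",blobs(c,(8,70,90),(25,255,255),.036,roi=(380,150,470,262),k=5,amin=400))
show("black",blobs(c,(0,0,0),(180,120,85),.015,roi=(185,125,240,165)))
show("potdark",blobs(c,(0,0,0),(180,60,140),.06,roi=(240,125,282,170)))
s=imaging.read_camera("scene"); cv2.imwrite("pics/s1.png",cv2.resize(s["frame"][180:380,150:350],None,fx=3,fy=3,interpolation=cv2.INTER_CUBIC))
show("s cream",blobs(s,(12,20,150),(30,110,255),.026,roi=(190,180,330,280)))
show("s saucer",blobs(s,(12,10,150),(30,110,255),.012,roi=(190,230,245,280)))
show("s brush",blobs(s,(105,120,40),(125,255,255),.085,roi=(160,180,200,235),amin=10))
print(arm.sense()["t"])
E
```

```text
cream {'uv': array([310., 230.]), 'xy': (432, -54), 'size': (64, 45), 'yaw': 30.7, 'area': 358.0}
cream {'uv': array([312., 198.]), 'xy': (517, -60), 'size': (64, 45), 'yaw': 26.2, 'area': 350.0}
cream {'uv': array([265., 198.]), 'xy': (519, 67), 'size': (64, 44), 'yaw': -26.6, 'area': 345.5}
cream {'uv': array([314., 145.]), 'xy': (663, -68), 'size': (98, 97), 'yaw': 89.5, 'area': 965.0}
block {'uv': array([354., 192.]), 'xy': (534, -175), 'size': (66, 40), 'yaw': 22.8, 'area': 323.5}
blue {'uv': array([366., 140.]), 'xy': (659, -198), 'size': (38, 23), 'yaw': -45.9, 'area': 53.0}
rack {'uv': array([157., 205.]), 'xy': (501, 358), 'size': (258, 127), 'yaw': -0.6, 'area': 4252.0}
basket {'uv': array([428., 210.]), 'xy': (491, -360), 'size': (243, 173), 'yaw': 9.8, 'area': 5247.5}
black {'uv': array([215., 146.]), 'xy': (662, 205), 'size': (127, 60), 'yaw': -84.7, 'area': 752.5}
potdark {'uv': array([260., 147.]), 'xy': (653, 78), 'size': (105, 95), 'yaw': 44.8, 'area': 1075.5}
s cream {'uv': array([301., 246.]), 'xy': (517, 67), 'size': (63, 45), 'yaw': -26.9, 'area': 377.5}
s cream {'uv': array([219., 253.]), 'xy': (668, -62), 'size': (103, 98), 'yaw': -45.9, 'area': 1218.5}
s cream {'uv': array([264., 216.]), 'xy': (516, -60), 'size': (64, 45), 'yaw': 24.4, 'area': 328.5}
s cream {'uv': array([288., 198.]), 'xy': (430, -55), 'size': (64, 45), 'yaw': 31.0, 'area': 290.5}
s saucer {'uv': array([219., 252.]), 'xy': (662, -71), 'size': (106, 105), 'yaw': -85.4, 'area': 1289.0}
s brush {'uv': array([177., 206.]), 'xy': (671, -203), 'size': (78, 26), 'yaw': 68.8, 'area': 181.5}
0.25
```

View pics/s1.png

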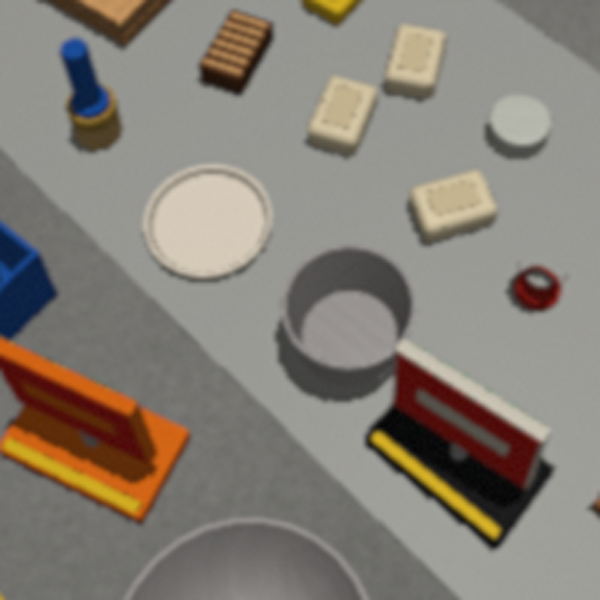

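```bash
cat >> h.py <<'E'
def plan(x,y,z,jaw):
    """jaw: world direction (deg) of the jaw axis, mod 180; x,y,z in mm for the TCP"""
    s=arm.sense(); M=R.from_rotvec(s["tcp_rot"]).as_matrix(); p=s["tool_pos"]
    cur=np.degrees(np.arctan2(M[1,1],M[0,1])); d=(jaw-cur+90)%180-90
    # tool x points down: a positive turn about it lowers the world yaw
    for dd in (d,d-180*np.sign(d)):
        N=M@R.from_rotvec([-np.radians(dd),0,0]).as_matrix(); t=(np.array([x,y,z])/1000-p)@N/.025
        print(f"turn {-dd/5:.2f}u then shift {t.round(2)}u")
    print("tcp",(p*1000).round(1),"jaw",round(cur,1),"down",M[:,0].round(3),"j",s["joints"].round(2),"t",round(s["t"],2),"w",round(s["grip_width"]*1000,1),"F",s["wrist_force"].round(1))
def look(roi=(180,165,385,260)):
    c=imaging.read_camera("top"); s=imaging.read_camera("scene")
    for n,k,r in(("top",c,roi),("scene",s,(190,150,345,290))):
        for b in blobs(k,(12,20,150),(30,110,255),.026,roi=r): print(n,"cream",b["xy"],b["size"],b["yaw"])
    for b in blobs(c,(3,60,30),(20,255,255),.026,roi=(325,165,372,215),k=5): print("block",b["xy"],b["size"],b["yaw"])
    return c,s
E
python3 - <<'E'
from h import *
plan(518,67,130,63)
c=imaging.read_camera("top"); s=imaging.read_camera("scene")
print("brush top",ray(c,(370,136.3),.12),ray(s,(174.7,195.5),.12))
print("brush band",ray(c,(363,145.2),.044),ray(s,(181.5,214.5),.047))
print("pot rim",ray(c,(260.75,147.1),.06),ray(s,(266,281),.06))
print("sign top ends",ray(c,[(188.9,138.5),(231.5,131.2)],.135),ray(s,[(283.5,297),(331.5,326)],.135))
print("base", ray(c,[(195,158.8),(238.5,155.6)],.015),"yellow",ray(s,[(274.5,325.5),(316,357)],.015))
E
```

```text
turn 10.53u then shift [ 4.26 26.95 -2.62]u
turn -25.47u then shift [  4.26 -26.95   2.62]u
tcp [ 270.5 -563.1  236. ] jaw 115.7 down [-0.001  0.001 -1.   ] j [-0.86  0.39  0.01 -0.   -1.19 -0.26] t 0.25 w 86.9 F [0.6 0.4 0.7]
brush top [[ 0.66702016 -0.20525186]] [[ 0.66650699 -0.20385435]]
brush band [[ 0.65978473 -0.19882851]] [[ 0.66662918 -0.19870945]]
pot rim [[0.65138004 0.07579933]] [[0.6535777  0.08217781]]
sign top ends [[0.65810646 0.25362166]
 [0.67679391 0.1463983 ]] [[0.6791605  0.15536624]
 [0.65904827 0.2586963 ]]
base [[0.62801059 0.25818535]
 [0.63689071 0.13883031]] yellow [[0.7005012  0.15342905]
 [0.68883142 0.26092019]]
```

```bash
python3 - <<'E'
from h import *
plan(534,-175,130,113)
E
```

```text
turn 0.53u then shift [ 4.26 10.18 15.77]u
turn -35.47u then shift [  4.26 -10.18 -15.77]u
tcp [ 270.6 -563.3  236.3] jaw 115.7 down [-0.  0. -1.] j [-0.86  0.38  0.01 -0.   -1.19 -0.26] t 0.35 w 87.2 F [-0.1 -0.7 -0.7]
```

>>> {"name": "jog_arm", "arguments": {"commands": [[0, 0.6, 1, 0.5, 0, 0, 0], [0, 0.6, 1, 0, 0, 0, 0], [0, 0.6, 1, 0, 0, 0, 0], [0, 0.6, 1, 0, 0, 0, 0], [0, 0.6, 1, 0, 0, 0, 0], [0, 0.6, 1, 0, 0, 0, 0], [0, 0.6, 1, 0, 0, 0, 0], [0, 0.6, 1, 0, 0, 0, 0]]}}

```text
t: 1.02
tool_pos: [0.4069, -0.3724, 0.2367]
tcp_rot: [-0.317, 1.547, 0.317]
wrist_force: [0.5, -1.1, 0.2]
grip_width: 0.0872
```

>>> {"name": "jog_arm", "arguments": {"commands": [[0.5, 0.7, 1, 0, 0, 0, 0], [0.5, 0.7, 1, 0, 0, 0, 0], [0.5, 0.7, 1, 0, 0, 0, 0], [0.5, 0.7, 1, 0, 0, 0, 0], [0.5, 0.7, 1, 0, 0, 0, 0], [0.5, 0.7, 1, 0, 0, 0, 0], [0.5, 0.7, 1, 0, 0, 0, 0], [0.5, 0.5, 0.8, 0, 0, 0, 0], [0, 0, 0, 0, 0, 0, 0]]}}

```text
t: 1.77
tool_pos: [0.5334, -0.1697, 0.1341]
tcp_rot: [-0.319, 1.55, 0.321]
wrist_force: [-1.0, 0.6, 0.4]
grip_width: 0.087
```

```bash
python3 - <<'E'
from h import *
look(); plan(534,-175,18,113)
E
```

```text
top cream (519, 67) (63, 44) -28.1
top cream (586, -153) (95, 47) 90.0
top cream (596, -78) (44, 24) 29.3
top cream (588, 34) (41, 41) -0.0
scene cream (518, 67) (65, 46) -26.9
scene cream (675, -63) (103, 89) 85.2
scene cream (509, -83) (32, 12) 5.3
block (508, -186) (38, 9) -66.8
block (534, -167) (27, 19) -90.0
block (591, -211) (36, 22) -0.8
turn 0.05u then shift [ 4.72 -0.13  0.02]u
turn -35.95u then shift [ 4.72  0.13 -0.02]u
tcp [ 532.5 -172.2  136. ] jaw 113.3 down [-0.001 -0.    -1.   ] j [-0.02  0.37 -0.29  0.   -0.91 -1.14] t 1.87 w 86.7 F [ 0.1 -0.3  0.6]
```

>>> {"name": "jog_arm", "arguments": {"commands": [[0.9, -0.13, 0, 0, 0, 0, 0], [0.9, 0, 0, 0, 0, 0, 0], [0.9, 0, 0, 0, 0, 0, 0], [0.9, 0, 0, 0, 0, 0, 0], [0.7, 0, 0, 0, 0, 0, 0], [0.4, 0, 0, 0, 0, 0, 0], [0, 0, 0, 0, 0, 0, 0]]}}

```text
t: 2.45
tool_pos: [0.5322, -0.1767, 0.0176]
tcp_rot: [-0.315, 1.551, 0.317]
wrist_force: [-1.2, 0.7, -0.2]
grip_width: 0.087
```

>>> {"name": "jog_arm", "arguments": {"commands": [[0, 0, 0, 0, 0, 0, 1], [0, 0, 0, 0, 0, 0, 1], [0, 0, 0, 0, 0, 0, 1], [0, 0, 0, 0, 0, 0, 1], [0, 0, 0, 0, 0, 0, 1], [0, 0, 0, 0, 0, 0, 1], [0, 0, 0, 0, 0, 0, 1], [0, 0, 0, 0, 0, 0, 1]]}}

```text
t: 3.12
tool_pos: [0.5339, -0.1758, 0.0192]
tcp_rot: [-0.317, 1.547, 0.317]
wrist_force: [0.1, 0.6, 2.6]
grip_width: 0.0421
```

>>> {"name": "jog_arm", "arguments": {"commands": [[-0.5, 0, 0, 0, 0, 0, 1], [-0.8, 0, 0, 0, 0, 0, 1], [-1, 0, 0, 0, 0, 0, 1], [-1, 0, 0, 0, 0, 0, 1], [-0.7, 0, 0, 0, 0, 0, 1], [0, 0, 0, 0, 0, 0, 1]]}}

```text
t: 3.62
tool_pos: [0.5362, -0.1761, 0.1231]
tcp_rot: [-0.32, 1.54, 0.315]
wrist_force: [1.5, -0.6, -1.1]
grip_width: 0.0418
```

```bash
python3 - <<'E'
from h import *
plan(491,-362,60,100)
E
```

```text
turn 2.64u then shift [ 2.52 -7.   -3.09]u
turn -33.36u then shift [2.52 7.   3.09]u
tcp [ 536.2 -176.1  123.1] jaw 113.2 down [ 0.008 -0.001 -1.   ] j [-0.03  0.39 -0.3   0.   -0.87 -1.14] t 3.62 w 41.8 F [ 1.5 -0.6 -1.1]
```

>>> {"name": "jog_arm", "arguments": {"commands": [[0, 0, 0, 0.9, 0, 0, 1], [0, 0, 0, 0.9, 0, 0, 1], [0, 0, 0, 0.84, 0, 0, 1], [0, -0.9, -0.4, 0, 0, 0, 1], [0, -0.9, -0.4, 0, 0, 0, 1], [0, -0.9, -0.4, 0, 0, 0, 1], [0, -0.9, -0.4, 0, 0, 0, 1], [0, -0.9, -0.4, 0, 0, 0, 1], [0, -0.9, -0.4, 0, 0, 0, 1], [0, -0.9, -0.4, 0, 0, 0, 1]]}}

```text
t: 4.45
tool_pos: [0.4909, -0.3437, 0.1176]
tcp_rot: [-0.135, 1.568, 0.137]
wrist_force: [1.0, -0.1, -1.2]
grip_width: 0.0422
```

>>> {"name": "jog_arm", "arguments": {"commands": [[0, -0.7, -0.3, 0, 0, 0, 1], [0.9, 0, 0, 0, 0, 0, 1], [0.9, 0, 0, 0, 0, 0, 1], [0.8, 0, 0, 0, 0, 0, 1], [0, 0, 0, 0, 0, 0, 1], [0, 0, 0, 0, 0, 0, 1]]}}

```text
t: 4.95
tool_pos: [0.4865, -0.3612, 0.0523]
tcp_rot: [-0.135, 1.57, 0.138]
wrist_force: [0.5, -0.2, -1.0]
grip_width: 0.0415
```

```bash
python3 - <<'E'
from h import *
plan(491,-362,27,100)
c=imaging.read_camera("scene"); cv2.imwrite("pics/s2.png",cv2.resize(c["frame"][100:300,120:360],None,fx=2.5,fy=2.5))
E
```

```text
turn -0.01u then shift [ 1.01 -0.07  0.18]u
turn 35.99u then shift [ 1.01  0.07 -0.18]u
tcp [ 486.5 -361.2   52.3] jaw 100.0 down [-0.004  0.002 -1.   ] j [-0.37  0.54 -0.25 -0.   -0.78 -1.03] t 4.95 w 41.5 F [ 0.5 -0.2 -1. ]
```

View pics/s2.png

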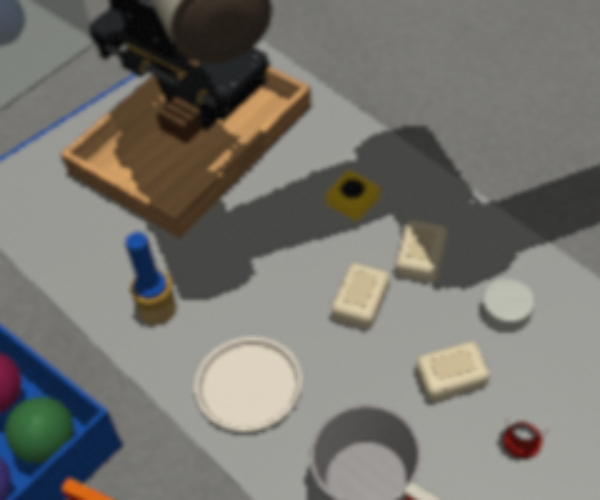

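>>> {"name": "jog_arm", "arguments": {"commands": [[0.5, 0, 0.1, 0, 0, 0, 1], [0.5, 0, 0, 0, 0, 0, 1], [0, 0, 0, 0, 0, 0, 1], [0, 0, 0, 0, 0, 0, 0.5], [0, 0, 0, 0, 0, 0, 0.3], [0, 0, 0, 0, 0, 0, 0], [0, 0, 0, 0, 0, 0, 0], [0, 0, 0, 0, 0, 0, 0], [0, 0, 0, 0, 0, 0, 0]]}}

```text
t: 5.75
tool_pos: [0.4904, -0.3613, 0.0296]
tcp_rot: [-0.137, 1.566, 0.136]
wrist_force: [0.9, -0.6, 0.1]
grip_width: 0.0692
```

>>> {"name": "jog_arm", "arguments": {"commands": [[-0.4, 0, 0, 0, 0, 0, 0], [-1, 0, 0, 0, 0, 0, 0], [-1, 0, 0, 0, 0, 0, 0], [-1, 0, 0, 0, 0, 0, 0], [-0.6, 0, 0, 0, 0, 0, 0], [0, 0, 0, 0, 0, 0, 0]]}}

```text
t: 6.25
tool_pos: [0.4924, -0.3625, 0.1344]
tcp_rot: [-0.141, 1.559, 0.133]
wrist_force: [-0.3, -0.3, 1.1]
grip_width: 0.087
```

```bash
python3 - <<'E'
from h import *
c,s=look(); plan(431,-54,110,121)
for b in blobs(c,(3,60,30),(20,255,255),.036,roi=(380,150,470,262),k=0,amin=30): print(b)
E
```

```text
top cream (431, -55) (63, 44) 32.2
top cream (518, -61) (63, 44) 26.3
top cream (519, 67) (64, 44) -28.8
scene cream (518, 67) (64, 45) -27.1
scene cream (668, -61) (101, 101) 46.6
scene cream (516, -60) (64, 45) 24.8
scene cream (431, -54) (65, 46) 31.0
turn -4.21u then shift [ 0.79 11.75  4.29]u
turn 31.79u then shift [  0.79 -11.75  -4.29]u
tcp [ 490.3 -361.1  130.1] jaw 99.9 down [ 0.002 -0.    -1.   ] j [-0.37  0.45 -0.18 -0.   -0.94 -1.03] t 6.35 w 87.0 F [-0.1  0.4 -0.3]
{'uv': array([438., 229.]), 'xy': (438, -378), 'size': (154, 131), 'yaw': -79.9, 'area': 1742.5}
{'uv': array([430., 204.]), 'xy': (502, -380), 'size': (43, 37), 'yaw': 0.0, 'area': 177.0}
```

>>> {"name": "jog_arm", "arguments": {"commands": [[0, 0, 0, -1, 0, 0, 0], [0, 0, 0, -1, 0, 0, 0], [0, 0, 0, -1, 0, 0, 0], [0, 0, 0, -1, 0, 0, 0], [0, 0, 0, -0.2, 0, 0, 0], [0, 1, 0.36, 0, 0, 0, 0], [0, 1, 0.36, 0, 0, 0, 0], [0, 1, 0.36, 0, 0, 0, 0], [0, 1, 0.36, 0, 0, 0, 0], [0, 1, 0.36, 0, 0, 0, 0]]}}

```text
t: 7.18
tool_pos: [0.4634, -0.2296, 0.1281]
tcp_rot: [-0.421, 1.531, 0.422]
wrist_force: [0.3, -0.3, -0.7]
grip_width: 0.0869
```

>>> {"name": "jog_arm", "arguments": {"commands": [[0.1, 1, 0.36, 0, 0, 0, 0], [0.1, 1, 0.36, 0, 0, 0, 0], [0.1, 1, 0.36, 0, 0, 0, 0], [0.1, 1, 0.36, 0, 0, 0, 0], [0.1, 1, 0.36, 0, 0, 0, 0], [0.1, 1, 0.36, 0, 0, 0, 0], [0.1, 0.75, 0.3, 0, 0, 0, 0], [0, 0, 0, 0, 0, 0, 0], [0, 0, 0, 0, 0, 0, 0]]}}

```text
t: 7.93
tool_pos: [0.4298, -0.0538, 0.1111]
tcp_rot: [-0.424, 1.53, 0.424]
wrist_force: [-0.4, -0.3, -0.4]
grip_width: 0.0874
```

```bash
python3 - <<'E'
from h import *
plan(431,-54,18,121)
E
```

```text
turn 0.00u then shift [ 3.72 -0.03  0.04]u
turn -36.00u then shift [ 3.72  0.03 -0.04]u
tcp [429.8 -53.8 111.1] jaw 121.0 down [-0.001 -0.    -1.   ] j [ 0.25  0.21 -0.62 -0.   -0.75 -1.28] t 7.93 w 87.4 F [-0.4 -0.3 -0.4]
```

>>> {"name": "jog_arm", "arguments": {"commands": [[0.9, 0, 0, 0, 0, 0, 0], [0.9, 0, 0, 0, 0, 0, 0], [0.9, 0, 0, 0, 0, 0, 0], [0.7, 0, 0, 0, 0, 0, 0], [0.3, 0, 0, 0, 0, 0, 0], [0, 0, 0, 0, 0, 0, 0]]}}

```text
t: 8.43
tool_pos: [0.4292, -0.0554, 0.0174]
tcp_rot: [-0.422, 1.534, 0.422]
wrist_force: [0.2, -0.2, 0.2]
grip_width: 0.0872
```

>>> {"name": "jog_arm", "arguments": {"commands": [[0, 0, 0, 0, 0, 0, 1], [0, 0, 0, 0, 0, 0, 1], [0, 0, 0, 0, 0, 0, 1], [0, 0, 0, 0, 0, 0, 1], [0, 0, 0, 0, 0, 0, 1], [0, 0, 0, 0, 0, 0, 1], [0, 0, 0, 0, 0, 0, 1], [0, 0, 0, 0, 0, 0, 1]]}}

```text
t: 9.1
tool_pos: [0.4306, -0.0544, 0.0193]
tcp_rot: [-0.424, 1.528, 0.423]
wrist_force: [0.8, -0.4, 2.7]
grip_width: 0.0448
```

>>> {"name": "jog_arm", "arguments": {"commands": [[-0.5, 0, 0, 0, 0, 0, 1], [-0.8, 0, 0, 0, 0, 0, 1], [-1, 0, 0, 0, 0, 0, 1], [-1, 0, 0, 0, 0, 0, 1], [-0.7, 0, 0, 0, 0, 0, 1], [0, 0, 0, 0, 0, 0, 1]]}}

```text
t: 9.6
tool_pos: [0.4326, -0.0541, 0.1224]
tcp_rot: [-0.424, 1.521, 0.423]
wrist_force: [-0.6, 0.2, -1.4]
grip_width: 0.0454
```

```bash
python3 - <<'E'
from h import *
plan(426,358,60,89.4)
E
```

```text
turn 6.32u then shift [ 2.51 16.48 -0.46]u
turn -29.68u then shift [  2.51 -16.48   0.46]u
tcp [432.6 -54.1 122.4] jaw 121.0 down [ 0.008  0.001 -1.   ] j [ 0.25  0.19 -0.6   0.   -0.77 -1.28] t 9.6 w 45.4 F [-0.6  0.2 -1.4]
```

>>> {"name": "jog_arm", "arguments": {"commands": [[0, 0, 0, 0.9, 0, 0, 1], [0, 0, 0, 0.9, 0, 0, 1], [0, 0, 0, 0.9, 0, 0, 1], [0, 0, 0, 0.9, 0, 0, 1], [0, 0, 0, 0.9, 0, 0, 1], [0, 0, 0, 0.9, 0, 0, 1], [0, 0, 0, 0.92, 0, 0, 1], [0, 0.8, 0, 0, 0, 0, 1], [0, 1, 0, 0, 0, 0, 1], [0, 1, 0, 0, 0, 0, 1]]}}

```text
t: 10.43
tool_pos: [0.4302, 0.0158, 0.1179]
tcp_rot: [0.01, 1.573, -0.011]
wrist_force: [0.4, 0.5, -1.4]
grip_width: 0.0449
```

>>> {"name": "jog_arm", "arguments": {"commands": [[0, 1, 0, 0, 0, 0, 1], [0, 1, 0, 0, 0, 0, 1], [0, 1, 0, 0, 0, 0, 1], [0, 1, 0, 0, 0, 0, 1], [0, 1, 0, 0, 0, 0, 1], [0, 1, 0, 0, 0, 0, 1], [0, 1, 0, 0, 0, 0, 1], [0, 1, -0.2, 0, 0, 0, 1], [0, 1, -0.2, 0, 0, 0, 1], [0, 1, -0.1, 0, 0, 0, 1]]}}

```text
t: 11.27
tool_pos: [0.4202, 0.2662, 0.1177]
tcp_rot: [0.008, 1.573, -0.01]
wrist_force: [0.4, 0.7, -0.9]
grip_width: 0.0447
```

>>> {"name": "jog_arm", "arguments": {"commands": [[0, 1, 0, 0, 0, 0, 1], [0, 1, 0, 0, 0, 0, 1], [0.6, 1, 0, 0, 0, 0, 1], [0.6, 0.7, 0, 0, 0, 0, 1], [0.6, 0, 0, 0, 0, 0, 1], [0.6, 0, 0, 0, 0, 0, 1], [0, 0, 0, 0, 0, 0, 1], [0, 0, 0, 0, 0, 0, 1]]}}

```text
t: 11.93
tool_pos: [0.4217, 0.3571, 0.0574]
tcp_rot: [0.006, 1.573, -0.012]
wrist_force: [0.5, 0.8, -0.8]
grip_width: 0.0447
```

```bash
python3 - <<'E'
from h import *
plan(426,358,28,89.4)
E
```

```text
turn -0.01u then shift [1.18 0.04 0.17]u
turn 35.99u then shift [ 1.18 -0.04 -0.17]u
tcp [421.7 357.1  57.4] jaw 89.4 down [-0.002 -0.003 -1.   ] j [ 1.    0.46 -0.39 -0.   -0.73 -2.58] t 11.93 w 44.7 F [ 0.5  0.8 -0.8]
```

>>> {"name": "jog_arm", "arguments": {"commands": [[0.6, 0, 0.17, 0, 0, 0, 1], [0.55, 0.04, 0, 0, 0, 0, 1], [0, 0, 0, 0, 0, 0, 1], [0, 0, 0, 0, 0, 0, 1], [0, 0, 0, 0, 0, 0, 0.5], [0, 0, 0, 0, 0, 0, 0.3], [0, 0, 0, 0, 0, 0, 0], [0, 0, 0, 0, 0, 0, 0], [0, 0, 0, 0, 0, 0, 0], [0, 0, 0, 0, 0, 0, 0]]}}

```text
t: 12.77
tool_pos: [0.4268, 0.3592, 0.0306]
tcp_rot: [0.009, 1.57, -0.008]
wrist_force: [-0.1, 0.6, -0.1]
grip_width: 0.0706
```

>>> {"name": "jog_arm", "arguments": {"commands": [[-0.4, 0, 0, 0, 0, 0, 0], [-1, 0, 0, 0, 0, 0, 0], [-1, 0, 0, 0, 0, 0, 0], [-1, 0, 0, 0, 0, 0, 0], [-0.6, 0, 0, 0, 0, 0, 0], [0, 0, 0, 0, 0, 0, 0]]}}

```text
t: 13.27
tool_pos: [0.4284, 0.361, 0.1351]
tcp_rot: [0.013, 1.565, -0.003]
wrist_force: [0.1, -0.6, 0.4]
grip_width: 0.0867
```

```bash
python3 - <<'E'
from h import *
c,s=look(); plan(518,67,110,62.5)
cv2.imwrite("pics/t2.png",cv2.resize(c["frame"][110:270,110:470],None,fx=2.2,fy=2.2,interpolation=cv2.INTER_CUBIC))
E
```

```text
top cream (517, -60) (64, 45) 26.2
top cream (519, 67) (64, 44) -26.4
scene cream (518, 67) (64, 45) -26.9
scene cream (669, -61) (102, 100) -45.9
scene cream (516, -60) (64, 45) 24.8
turn 5.37u then shift [ 0.83 -8.68  8.64]u
turn -30.63u then shift [ 0.83  8.68 -8.64]u
tcp [426.7 359.2 131.1] jaw 89.3 down [ 0.001  0.001 -1.   ] j [ 0.99  0.37 -0.3  -0.   -0.89 -2.57] t 13.37 w 86.8 F [ 0.5 -0.5 -1. ]
```

View pics/t2.png

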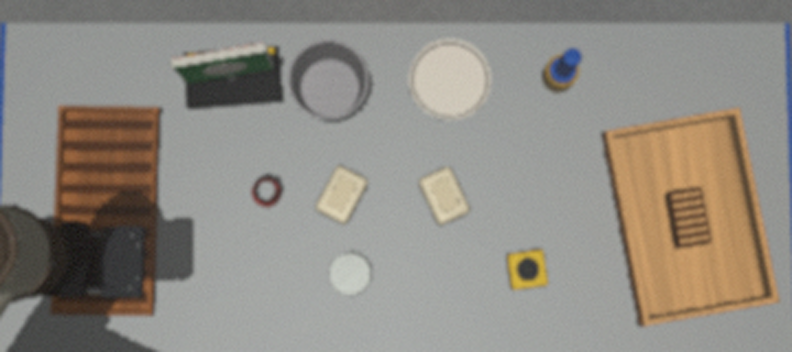

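>>> {"name": "jog_arm", "arguments": {"commands": [[0, -0.8, 0.3, 0, 0, 0, 0], [0, -1, 0.3, 0, 0, 0, 0], [0, -1, 0.3, 0, 0, 0, 0], [0, -1, 0.3, 0, 0, 0, 0], [0, -1, 0.3, 0, 0, 0, 0], [0, -1, 0.3, 0, 0, 0, 0], [0, -1, 0.3, 0, 0, 0, 0], [0, -1, 0.3, 0, 0, 0, 0], [0, -1, 0.3, 0, 0, 0, 0], [0, -1, 0.3, 0, 0, 0, 0]]}}

```text
t: 14.2
tool_pos: [0.4982, 0.1116, 0.1289]
tcp_rot: [0.008, 1.574, -0.01]
wrist_force: [0.1, -0.2, -0.1]
grip_width: 0.087
```

>>> {"name": "jog_arm", "arguments": {"commands": [[0, -1, 0.35, 0, 0, 0, 0], [0, -0.9, 0.35, 0, 0, 0, 0], [0, 0, 0, 0.9, 0, 0, 0], [0, 0, 0, 0.9, 0, 0, 0], [0, 0, 0, 0.9, 0, 0, 0], [0, 0, 0, 0.9, 0, 0, 0], [0, 0, 0, 0.9, 0, 0, 0], [0, 0, 0, 0.87, 0, 0, 0], [0, 0, 0, 0, 0, 0, 0]]}}

```text
t: 14.95
tool_pos: [0.515, 0.0652, 0.1288]
tcp_rot: [0.376, 1.54, -0.379]
wrist_force: [0.1, -0.5, -0.7]
grip_width: 0.0867
```

```bash
python3 - <<'E'
from h import *
plan(518.5,67,18,62.8)
E
```

```text
turn -0.08u then shift [4.43 0.14 0.1 ]u
turn 35.92u then shift [ 4.43 -0.14 -0.1 ]u
tcp [515.   65.2 128.8] jaw 62.4 down [-0.003 -0.001 -1.   ] j [ 0.44  0.32 -0.4  -0.   -0.86 -2.49] t 14.95 w 86.7 F [ 0.1 -0.5 -0.7]
```

>>> {"name": "jog_arm", "arguments": {"commands": [[0.9, 0.14, 0.1, 0, 0, 0, 0], [0.9, 0, 0, 0, 0, 0, 0], [0.9, 0, 0, 0, 0, 0, 0], [0.9, 0, 0, 0, 0, 0, 0], [0.5, 0, 0, 0, 0, 0, 0], [0.3, 0, 0, 0, 0, 0, 0], [0, 0, 0, 0, 0, 0, 0]]}}

```text
t: 15.53
tool_pos: [0.5183, 0.0669, 0.0181]
tcp_rot: [0.373, 1.542, -0.378]
wrist_force: [0.6, 0.2, 0.4]
grip_width: 0.0866
```

>>> {"name": "jog_arm", "arguments": {"commands": [[0, 0, 0, 0, 0, 0, 1], [0, 0, 0, 0, 0, 0, 1], [0, 0, 0, 0, 0, 0, 1], [0, 0, 0, 0, 0, 0, 1], [0, 0, 0, 0, 0, 0, 1], [0, 0, 0, 0, 0, 0, 1], [0, 0, 0, 0, 0, 0, 1], [0, 0, 0, 0, 0, 0, 1]]}}

```text
t: 16.2
tool_pos: [0.5198, 0.0675, 0.0205]
tcp_rot: [0.376, 1.538, -0.376]
wrist_force: [0.4, 0.7, 1.1]
grip_width: 0.0449
```

>>> {"name": "jog_arm", "arguments": {"commands": [[-0.5, 0, 0, 0, 0, 0, 1], [-0.8, 0, 0, 0, 0, 0, 1], [-1, 0, 0, 0, 0, 0, 1], [-1, 0, 0, 0, 0, 0, 1], [-1, 0, 0, 0, 0, 0, 1], [0, 0, 0, -0.9, 0, 0, 1], [0, 0, 0, -0.9, 0, 0, 1], [0, 0, 0, -0.9, 0, 0, 1], [0, 0, 0, -0.9, 0, 0, 1], [0, 0, 0, -0.9, 0, 0, 1]]}}

```text
t: 17.03
tool_pos: [0.5194, 0.0675, 0.1275]
tcp_rot: [0.066, 1.571, -0.066]
wrist_force: [0.6, 0.1, -0.8]
grip_width: 0.0447
```

>>> {"name": "jog_arm", "arguments": {"commands": [[0, 0, 0, -0.9, 0, 0, 1], [0, 0, 0, 0, 0, 0, 1]]}}

```text
t: 17.2
tool_pos: [0.5194, 0.0674, 0.1275]
tcp_rot: [0.006, 1.572, -0.006]
wrist_force: [-1.0, -0.6, -0.5]
grip_width: 0.0449
```

```bash
python3 - <<'E'
from h import *
plan(501,358,60,89.4)
E
```

```text
turn 0.03u then shift [ 2.7  11.61 -0.86]u
turn -35.97u then shift [  2.7  -11.61   0.86]u
tcp [519.4  67.4 127.5] jaw 89.6 down [-0.001 -0.    -1.   ] j [ 0.44  0.32 -0.39 -0.   -0.86 -2.02] t 17.2 w 44.9 F [-1.  -0.6 -0.5]
```

>>> {"name": "jog_arm", "arguments": {"commands": [[0, 0.8, 0, 0, 0, 0, 1], [0, 1, -0.1, 0, 0, 0, 1], [0, 1, -0.1, 0, 0, 0, 1], [0, 1, -0.1, 0, 0, 0, 1], [0, 1, -0.1, 0, 0, 0, 1], [0, 1, -0.1, 0, 0, 0, 1], [0, 1, -0.1, 0, 0, 0, 1], [0, 1, -0.1, 0, 0, 0, 1], [0, 1, -0.1, 0, 0, 0, 1], [0, 1, -0.06, 0, 0, 0, 1]]}}

```text
t: 18.03
tool_pos: [0.4997, 0.3137, 0.1275]
tcp_rot: [0.008, 1.572, -0.009]
wrist_force: [0.7, -0.9, -1.4]
grip_width: 0.0447
```

>>> {"name": "jog_arm", "arguments": {"commands": [[0, 1, 0, 0, 0, 0, 1], [0.5, 0.8, 0, 0, 0, 0, 1], [0.7, 0, 0, 0, 0, 0, 1], [0.8, 0, 0, 0, 0, 0, 1], [0.7, 0, 0, 0, 0, 0, 1], [0, 0, 0, 0, 0, 0, 1], [0, 0, 0, 0, 0, 0, 1]]}}

```text
t: 18.62
tool_pos: [0.5003, 0.3571, 0.0593]
tcp_rot: [0.006, 1.573, -0.01]
wrist_force: [-0.4, -0.5, -0.5]
grip_width: 0.0445
```

```bash
python3 - <<'E'
from h import *
plan(501,358,29,89.4)
s=imaging.read_camera("scene"); cv2.imwrite("pics/s3.png",cv2.resize(s["frame"][220:420,300:540],None,fx=2.5,fy=2.5,interpolation=cv2.INTER_CUBIC))
E
```

```text
turn 0.01u then shift [1.21 0.04 0.03]u
turn -35.99u then shift [ 1.21 -0.04 -0.03]u
tcp [500.3 357.1  59.3] jaw 89.4 down [-0.002 -0.002 -1.   ] j [ 0.88  0.54 -0.23  0.   -0.81 -2.46] t 18.62 w 44.5 F [-0.4 -0.5 -0.5]
```

View pics/s3.png

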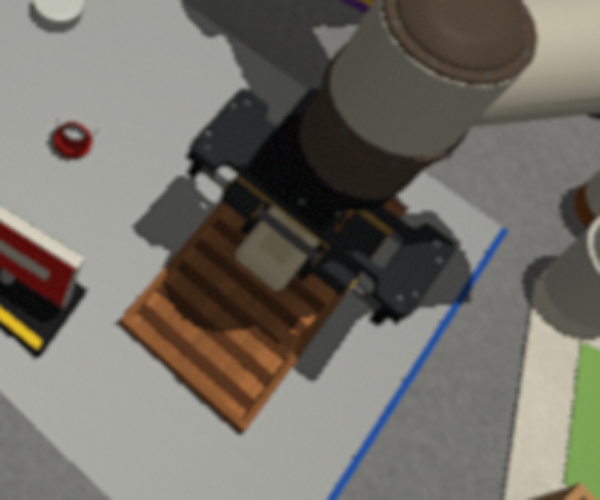

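>>> {"name": "jog_arm", "arguments": {"commands": [[0.6, 0.04, 0, 0, 0, 0, 1], [0.58, 0, 0, 0, 0, 0, 1], [0, 0, 0, 0, 0, 0, 1], [0, 0, 0, 0, 0, 0, 1], [0, 0, 0, 0, 0, 0, 0.5], [0, 0, 0, 0, 0, 0, 0.3], [0, 0, 0, 0, 0, 0, 0], [0, 0, 0, 0, 0, 0, 0], [0, 0, 0, 0, 0, 0, 0], [0, 0, 0, 0, 0, 0, 0]]}}

```text
t: 19.5
tool_pos: [0.5009, 0.3589, 0.0312]
tcp_rot: [0.007, 1.57, -0.006]
wrist_force: [0.7, -0.1, 0.0]
grip_width: 0.0702
```

>>> {"name": "jog_arm", "arguments": {"commands": [[-0.4, 0, 0, 0, 0, 0, 0], [-1, 0, 0, 0, 0, 0, 0], [-1, 0, 0, 0, 0, 0, 0], [-1, 0, 0, 0, 0, 0, 0], [-0.6, 0, 0, 0, 0, 0, 0], [0, 0, 0, -1, 0, 0, 0], [0, 0, 0, -1, 0, 0, 0], [0, 0, 0, -1, 0, 0, 0], [0, 0, 0, -1, 0, 0, 0], [0, 0, 0, -1, 0, 0, 0]]}}

```text
t: 20.33
tool_pos: [0.5009, 0.3587, 0.1317]
tcp_rot: [-0.339, 1.543, 0.339]
wrist_force: [0.0, 0.6, 0.3]
grip_width: 0.0873
```

```bash
python3 - <<'E'
from h import *
c,s=look(); plan(517,-60,130,115.3)
E
```

```text
top cream (518, -60) (64, 45) 26.2
scene cream (669, -62) (102, 100) -45.9
scene cream (517, -60) (64, 46) 23.2
turn -0.16u then shift [  0.06 -15.42  -6.58]u
turn 35.84u then shift [ 0.06 15.42  6.58]u
tcp [500.9 358.8 131.6] jaw 114.5 down [ 0.001  0.001 -1.   ] j [ 0.88  0.46 -0.16  0.   -0.96 -2.03] t 20.43 w 87.0 F [-0.4  0.1 -0.4]
```

>>> {"name": "jog_arm", "arguments": {"commands": [[0, -0.8, -0.34, -0.1, 0, 0, 0], [0, -1, -0.43, 0, 0, 0, 0], [0, -1, -0.43, 0, 0, 0, 0], [0, -1, -0.43, 0, 0, 0, 0], [0, -1, -0.43, 0, 0, 0, 0], [0, -1, -0.43, 0, 0, 0, 0], [0, -1, -0.43, 0, 0, 0, 0], [0, -1, -0.43, 0, 0, 0, 0], [0, -1, -0.43, 0, 0, 0, 0], [0, -1, -0.43, 0, 0, 0, 0]]}}

```text
t: 21.27
tool_pos: [0.5088, 0.0909, 0.1314]
tcp_rot: [-0.34, 1.543, 0.341]
wrist_force: [0.5, 0.2, 1.2]
grip_width: 0.0867
```

>>> {"name": "jog_arm", "arguments": {"commands": [[0, -1, -0.43, 0, 0, 0, 0], [0, -1, -0.43, 0, 0, 0, 0], [0, -1, -0.43, 0, 0, 0, 0], [0, -1, -0.43, 0, 0, 0, 0], [0, -1, -0.43, 0, 0, 0, 0], [0, -0.6, -0.25, 0, 0, 0, 0], [0, 0, 0, 0, 0, 0, 0], [0, 0, 0, 0, 0, 0, 0]]}}

```text
t: 21.93
tool_pos: [0.5136, -0.0607, 0.1312]
tcp_rot: [-0.339, 1.543, 0.339]
wrist_force: [0.4, -1.4, -0.0]
grip_width: 0.0872
```

```bash
python3 - <<'E'
from h import *
plan(517.5,-60,18,115)
E
```

```text
turn -0.04u then shift [ 4.53 -0.04  0.15]u
turn 35.96u then shift [ 4.53  0.04 -0.15]u
tcp [513.6 -60.7 131.2] jaw 114.8 down [ 0.001  0.    -1.   ] j [ 0.2   0.31 -0.4  -0.   -0.86 -1.33] t 21.93 w 87.2 F [ 0.4 -1.4 -0. ]
```

>>> {"name": "jog_arm", "arguments": {"commands": [[0.9, -0.04, 0.15, 0, 0, 0, 0], [0.9, 0, 0, 0, 0, 0, 0], [0.9, 0, 0, 0, 0, 0, 0], [0.9, 0, 0, 0, 0, 0, 0], [0.6, 0, 0, 0, 0, 0, 0], [0.3, 0, 0, 0, 0, 0, 0], [0, 0, 0, 0, 0, 0, 0]]}}

```text
t: 22.52
tool_pos: [0.5166, -0.0586, 0.0169]
tcp_rot: [-0.343, 1.547, 0.343]
wrist_force: [0.5, -0.5, 0.3]
grip_width: 0.0871
```

>>> {"name": "jog_arm", "arguments": {"commands": [[0, 0, 0, 0, 0, 0, 1], [0, 0, 0, 0, 0, 0, 1], [0, 0, 0, 0, 0, 0, 1], [0, 0, 0, 0, 0, 0, 1], [0, 0, 0, 0, 0, 0, 1], [0, 0, 0, 0, 0, 0, 1], [0, 0, 0, 0, 0, 0, 1], [0, 0, 0, 0, 0, 0, 1]]}}

```text
t: 23.18
tool_pos: [0.5176, -0.0595, 0.0186]
tcp_rot: [-0.342, 1.543, 0.342]
wrist_force: [-0.9, -1.1, 1.3]
grip_width: 0.0451
```

>>> {"name": "jog_arm", "arguments": {"commands": [[-0.5, 0, 0, 0, 0, 0, 1], [-0.8, 0, 0, 0, 0, 0, 1], [-1, 0, 0, 0, 0, 0, 1], [-1, 0, 0, 0, 0, 0, 1], [-1, 0, 0, 0, 0, 0, 1], [0, 0, 0, 1, 0, 0, 1], [0, 0, 0, 1, 0, 0, 1], [0, 0, 0, 1, 0, 0, 1], [0, 0, 0, 1, 0, 0, 1], [0, 0, 0, 1, 0, 0, 1]]}}

```text
t: 24.02
tool_pos: [0.517, -0.0594, 0.1255]
tcp_rot: [0.004, 1.572, -0.004]
wrist_force: [0.4, 0.0, -0.3]
grip_width: 0.0451
```

>>> {"name": "jog_arm", "arguments": {"commands": [[0, 0, 0, 0.1, 0, 0, 1], [0, 0, 0, 0, 0, 0, 1]]}}

```text
t: 24.18
tool_pos: [0.5171, -0.0594, 0.1255]
tcp_rot: [0.006, 1.571, -0.006]
wrist_force: [-0.2, -1.3, -1.0]
grip_width: 0.0449
```

```bash
python3 - <<'E'
from h import *
plan(576,358,60,89.4)
E
```

```text
turn 0.04u then shift [ 2.62 16.72  2.18]u
turn -35.96u then shift [  2.62 -16.72  -2.18]u
tcp [517.1 -59.4 125.5] jaw 89.6 down [-0.001  0.    -1.   ] j [ 0.2   0.32 -0.4  -0.   -0.85 -1.78] t 24.18 w 44.9 F [-0.2 -1.3 -1. ]
```

>>> {"name": "jog_arm", "arguments": {"commands": [[0, 0.8, 0, 0, 0, 0, 1], [0, 1, 0, 0, 0, 0, 1], [0, 1, 0, 0, 0, 0, 1], [0, 1, 0, 0, 0, 0, 1], [0, 1, 0, 0, 0, 0, 1], [0, 1, 0, 0, 0, 0, 1], [0, 1, 0, 0, 0, 0, 1], [0, 1, 0, 0, 0, 0, 1], [0, 1, 0, 0, 0, 0, 1], [0, 1, 0, 0, 0, 0, 1]]}}

```text
t: 25.02
tool_pos: [0.5192, 0.1868, 0.1256]
tcp_rot: [0.005, 1.571, -0.005]
wrist_force: [-0.0, -0.9, -1.2]
grip_width: 0.045
```

>>> {"name": "jog_arm", "arguments": {"commands": [[0, 1, 0.2, 0, 0, 0, 1], [0, 1, 0.3, 0, 0, 0, 1], [0, 1, 0.4, 0, 0, 0, 1], [0, 1, 0.4, 0, 0, 0, 1], [0, 1, 0.4, 0, 0, 0, 1], [0, 1, 0.4, 0, 0, 0, 1], [0, 0.9, 0.1, 0, 0, 0, 1], [0, 0, 0, 0, 0, 0, 1]]}}

```text
t: 25.68
tool_pos: [0.5767, 0.3615, 0.1248]
tcp_rot: [0.004, 1.57, -0.002]
wrist_force: [0.4, -0.2, -0.4]
grip_width: 0.0446
```

>>> {"name": "jog_arm", "arguments": {"commands": [[0.6, 0, 0, 0, 0, 0, 1], [0.7, 0, 0, 0, 0, 0, 1], [0.7, 0, 0, 0, 0, 0, 1], [0.6, 0, 0, 0, 0, 0, 1], [0, 0, 0, 0, 0, 0, 1], [0, 0, 0, 0, 0, 0, 1]]}}

```text
t: 26.18
tool_pos: [0.5755, 0.3568, 0.0598]
tcp_rot: [0.004, 1.573, -0.008]
wrist_force: [-0.7, -0.2, -0.2]
grip_width: 0.0448
```

```bash
python3 - <<'E'
from h import *
plan(576,358,28,89.4)
E
```

```text
turn 0.03u then shift [1.27 0.05 0.02]u
turn -35.97u then shift [ 1.27 -0.05 -0.02]u
tcp [575.5 356.8  59.8] jaw 89.6 down [-0.002 -0.002 -1.   ] j [ 0.79  0.63 -0.06  0.   -0.89 -2.37] t 26.18 w 44.8 F [-0.7 -0.2 -0.2]
```

>>> {"name": "jog_arm", "arguments": {"commands": [[0.6, 0.05, 0, 0, 0, 0, 1], [0.6, 0, 0, 0, 0, 0, 1], [0, 0, 0, 0, 0, 0, 1], [0, 0, 0, 0, 0, 0, 1], [0, 0, 0, 0, 0, 0, 0.5], [0, 0, 0, 0, 0, 0, 0.3], [0, 0, 0, 0, 0, 0, 0], [0, 0, 0, 0, 0, 0, 0], [0, 0, 0, 0, 0, 0, 0], [0, 0, 0, 0, 0, 0, 0]]}}

```text
t: 27.02
tool_pos: [0.5762, 0.359, 0.0312]
tcp_rot: [0.007, 1.57, -0.006]
wrist_force: [0.1, -0.2, -0.6]
grip_width: 0.0704
```

>>> {"name": "jog_arm", "arguments": {"commands": [[-0.4, 0, 0, 0, 0, 0, 0], [-1, 0, 0, 0, 0, 0, 0], [-1, 0, 0, 0, 0, 0, 0], [-1, 0, 0, 0, 0, 0, 0], [-1, 0, 0, 0, 0, 0, 0], [-1, 0, 0, 0, 0, 0, 0], [-1, 0, 0, 0, 0, 0, 0], [-0.6, 0, 0, 0, 0, 0, 0], [0, 0, 0, 0, 0, 0, 0]]}}

```text
t: 27.77
tool_pos: [0.5778, 0.36, 0.2118]
tcp_rot: [0.011, 1.563, -0.002]
wrist_force: [-0.0, 0.4, -0.4]
grip_width: 0.0873
```

>>> {"name": "jog_arm", "arguments": {"commands": [[0, -0.8, 0, 0, 0, 0, 0], [0, -1, 0, 0, 0, 0, 0], [0, -1, 0, 0, 0, 0, 0], [0, -1, 0, 0, 0, 0, 0], [0, -1, 0, 0, 0, 0, 0], [0, -1, 0, 0, 0, 0, 0], [0, -1, 0, 0, 0, 0, 0], [0, -1, 0, 0, 0, 0, 0], [0, -1, 0, 0, 0, 0, 0], [0, -1, 0, 0, 0, 0, 0]]}}

```text
t: 28.6
tool_pos: [0.5733, 0.1125, 0.2055]
tcp_rot: [0.006, 1.572, -0.007]
wrist_force: [0.4, 0.3, -0.2]
grip_width: 0.0869
```

>>> {"name": "jog_arm", "arguments": {"commands": [[0, -1, 0, 0, 0, 0, 0], [0, -1, 0, 0, 0, 0, 0], [0, -1, 0, 0, 0, 0, 0], [0, -1, 0, 0, 0, 0, 0], [0, 0, 0, 0, 0, 0, 0], [0, 0, 0, 0, 0, 0, 0]]}}

```text
t: 29.1
tool_pos: [0.5726, 0.0128, 0.2055]
tcp_rot: [0.009, 1.572, -0.009]
wrist_force: [0.0, 1.1, 0.0]
grip_width: 0.0872
```

```bash
python3 - <<'E'
from h import *
c=imaging.read_camera("top"); s=imaging.read_camera("scene"); plan(667,-204,160,90)
a=cv2.resize(c["frame"][110:270,110:270],(500,500)); b=cv2.resize(s["frame"][170:390,140:480],None,fx=2,fy=2); b=cv2.resize(s["frame"][170:410,150:480],(690,500))
cv2.imwrite("pics/m3.png",cv2.resize(np.hstack([a,b]),(800,336)))
for n,k,r in(("top",c,(350,120,385,160)),("scene",s,(160,180,200,235))):
  for b in blobs(k,(105,120,40),(125,255,255),.12 if n=="top" else .085,roi=r,amin=10): print(n,b)
for b in blobs(c,(12,20,120),(30,110,255),.034,roi=(125,150,195,262)): print(b)
E
```

```text
turn -0.10u then shift [ 1.82 -8.73  3.76]u
turn 35.90u then shift [ 1.82  8.73 -3.76]u
tcp [572.9  14.2 205.6] jaw 89.5 down [-0.  0. -1.] j [ 0.31  0.32 -0.17 -0.   -1.08 -1.89] t 29.2 w 86.7 F [-1.3  0.9  0. ]
top {'uv': array([367., 140.]), 'xy': (659, -199), 'size': (40, 24), 'yaw': -50.1, 'area': 56.5}
scene {'uv': array([177., 206.]), 'xy': (671, -203), 'size': (78, 26), 'yaw': 68.8, 'area': 179.5}
{'uv': array([155., 231.]), 'xy': (429, 360), 'size': (64, 46), 'yaw': 0.0, 'area': 382.5}
{'uv': array([156., 204.]), 'xy': (502, 359), 'size': (65, 46), 'yaw': 1.2, 'area': 378.5}
{'uv': array([155., 178.]), 'xy': (576, 360), 'size': (69, 43), 'yaw': 1.3, 'area': 319.0}
{'uv': array([186., 195.]), 'xy': (513, 297), 'size': (271, 81), 'yaw': 0.9, 'area': 1388.5}
```

View pics/m3.png

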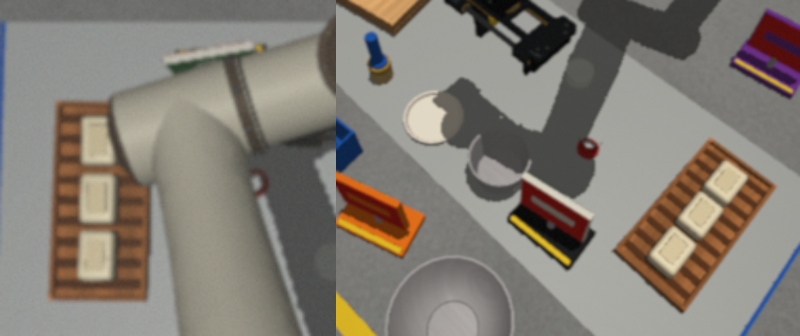

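>>> {"name": "jog_arm", "arguments": {"commands": [[0, -0.9, 0.4, -0.1, 0, 0, 0], [0, -0.9, 0.4, 0, 0, 0, 0], [0, -0.9, 0.4, 0, 0, 0, 0], [0, -0.9, 0.4, 0, 0, 0, 0], [0, -0.9, 0.4, 0, 0, 0, 0], [0, -0.9, 0.4, 0, 0, 0, 0], [0, -0.9, 0.4, 0, 0, 0, 0], [0, -0.9, 0.4, 0, 0, 0, 0], [0, -0.9, 0.4, 0, 0, 0, 0], [0, -0.6, 0.16, 0, 0, 0, 0]]}}

```text
t: 30.03
tool_pos: [0.6681, -0.2042, 0.205]
tcp_rot: [-0.001, 1.571, 0.0]
wrist_force: [0.9, 0.5, 0.5]
grip_width: 0.087
```

>>> {"name": "jog_arm", "arguments": {"commands": [[0.5, 0, 0, 0, 0, 0, 0], [0.5, 0, 0, 0, 0, 0, 0], [0, 0, 0, 0, 0, 0, 0]]}}

```text
t: 30.28
tool_pos: [0.6655, -0.2025, 0.1774]
tcp_rot: [0.001, 1.577, 0.002]
wrist_force: [-0.7, 0.2, -1.3]
grip_width: 0.0873
```

```bash
python3 - <<'E'
from h import *
plan(667,-204,93,90)
s=imaging.read_camera("scene"); cv2.imwrite("pics/s4.png",cv2.resize(s["frame"][130:250,110:270],None,fx=4,fy=4,interpolation=cv2.INTER_CUBIC))
E
```

```text
turn 0.00u then shift [ 3.37 -0.07  0.08]u
turn -36.00u then shift [ 3.37  0.07 -0.08]u
tcp [ 665.5 -202.5  177.4] jaw 90.0 down [-0.006  0.002 -1.   ] j [-0.06  0.55  0.13 -0.   -1.15 -1.51] t 30.28 w 87.3 F [-0.7  0.2 -1.3]
```

View pics/s4.png

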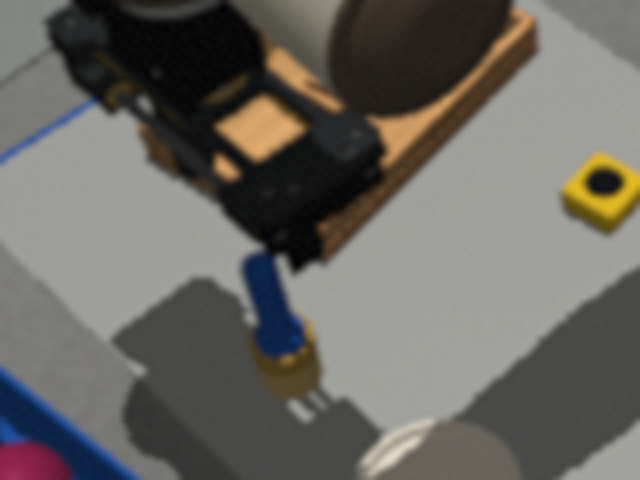

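>>> {"name": "jog_arm", "arguments": {"commands": [[0.7, 0, 0, 0, 0, 0, 0], [0.8, 0, 0, 0, 0, 0, 0], [0.8, 0, 0, 0, 0, 0, 0], [0.7, 0, 0, 0, 0, 0, 0], [0.35, 0, 0, 0, 0, 0, 0], [0, 0, 0, 0, 0, 0, 0]]}}

```text
t: 30.83
tool_pos: [0.666, -0.2028, 0.0953]
tcp_rot: [-0.0, 1.574, 0.001]
wrist_force: [-1.3, 0.9, -0.7]
grip_width: 0.0867
```

```bash
python3 - <<'E'
from h import *
plan(667,-204,93,90)
s=imaging.read_camera("scene"); cv2.imwrite("pics/s5.png",cv2.resize(s["frame"][130:250,110:270],None,fx=4,fy=4,interpolation=cv2.INTER_CUBIC))
E
```

```text
turn 0.01u then shift [ 0.09 -0.05  0.04]u
turn -35.99u then shift [ 0.09  0.05 -0.04]u
tcp [ 666.  -202.8   95.3] jaw 90.1 down [-0.004  0.001 -1.   ] j [-0.06  0.62  0.03 -0.   -0.99 -1.51] t 30.83 w 86.7 F [-1.3  0.9 -0.7]
```

View pics/s5.png

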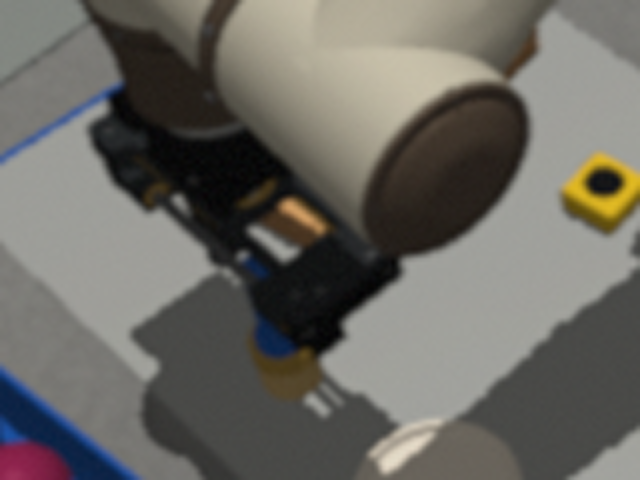

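>>> {"name": "jog_arm", "arguments": {"commands": [[0, 0, 0, 0, 0, 0, 1], [0, 0, 0, 0, 0, 0, 1], [0, 0, 0, 0, 0, 0, 1], [0, 0, 0, 0, 0, 0, 1], [0, 0, 0, 0, 0, 0, 1], [0, 0, 0, 0, 0, 0, 1], [0, 0, 0, 0, 0, 0, 1], [0, 0, 0, 0, 0, 0, 1], [0, 0, 0, 0, 0, 0, 1], [0, 0, 0, 0, 0, 0, 1]]}}

```text
t: 31.72
tool_pos: [0.6669, -0.2037, 0.097]
tcp_rot: [-0.0, 1.571, 0.0]
wrist_force: [0.3, -0.0, -0.2]
grip_width: 0.0283
```

>>> {"name": "jog_arm", "arguments": {"commands": [[-0.5, 0, 0, 0, 0, 0, 1], [-0.8, 0, 0, 0, 0, 0, 1], [-0.9, 0, 0, 0, 0, 0, 1], [-0.9, 0, 0, 0, 0, 0, 1], [-0.9, 0, 0, 0, 0, 0, 1], [-0.2, 0, 0, 0, 0, 0, 1], [0, 0, 0, 0, 0, 0, 1]]}}

```text
t: 32.3
tool_pos: [0.6679, -0.2038, 0.2049]
tcp_rot: [-0.001, 1.566, -0.0]
wrist_force: [-0.5, -0.1, -1.4]
grip_width: 0.0212
```

```bash
python3 - <<'E'
from h import *
plan(652,79,200,90)
c=imaging.read_camera("top"); g=cv2.cvtColor(c["frame"],cv2.COLOR_BGR2GRAY)[118:178,232:292]
m=(g<150).astype(np.uint8)  # outer dark wall
b=max(cv2.findContours(m,0,1)[0],key=cv2.contourArea); print(cv2.minEnclosingCircle(b),cv2.boundingRect(b))
cv2.imwrite("pics/p.png",np.hstack([cv2.resize(c["frame"][118:178,232:292],(400,400),interpolation=cv2.INTER_CUBIC),cv2.resize(imaging.read_camera("scene")["frame"][140:290,150:300],(400,400))]))
E
```

```text
turn 0.00u then shift [ 0.19 11.31 -0.64]u
turn -36.00u then shift [  0.19 -11.31   0.64]u
tcp [ 667.9 -203.8  204.9] jaw 90.0 down [ 0.005 -0.001 -1.   ] j [-0.07  0.53  0.16  0.   -1.2  -1.51] t 32.3 w 21.2 F [-0.5 -0.1 -1.4]
((29.5, 29.5), 41.719398498535156) (0, 0, 60, 60)
```

View pics/p.png

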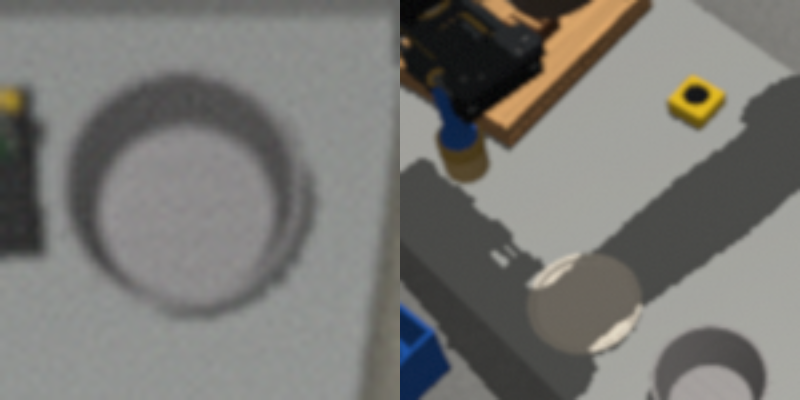

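```bash
python3 - <<'E'
from h import *
c=imaging.read_camera("top"); s=imaging.read_camera("scene")
print("floor",ray(c,(260.05,149.8),.005),"rim",ray(c,(259.6,146.5),.06))
a=np.linspace(0,2*np.pi,60)
for zb in (.08,.09,.1,.11,.12):
    p=np.c_[.668+.02*np.cos(a),-.204+.02*np.sin(a),0*a+zb]; print(zb,"bottom row",proj(s,p)[:,1].max().round(1),"band row",proj(s,p+[0,0,.044])[:,1].max().round(1), "blue neck", proj(s,[.668+.013,-.204+.013,zb+.05]).round(1))
f=s["frame"]; hsv=cv2.cvtColor(f,cv2.COLOR_BGR2HSV)
print([tuple(hsv[r,174]) for r in range(184,214,2)])
E
```

```text
floor [[0.65501197 0.08018197]] rim [[0.65300067 0.07886784]]
0.08 bottom row 212.6 band row 201.7 blue neck [[172.3 199.6]]
0.09 bottom row 210.2 band row 199.1 blue neck [[171.5 196.9]]
0.1 bottom row 207.7 band row 196.4 blue neck [[170.6 194.3]]
0.11 bottom row 205.3 band row 193.7 blue neck [[169.7 191.5]]
0.12 bottom row 202.7 band row 191.0 blue neck [[168.8 188.8]]
[(np.uint8(111), np.uint8(105), np.uint8(17)), (np.uint8(110), np.uint8(178), np.uint8(43)), (np.uint8(108), np.uint8(207), np.uint8(69)), (np.uint8(108), np.uint8(214), np.uint8(69)), (np.uint8(107), np.uint8(220), np.uint8(72)), (np.uint8(109), np.uint8(204), np.uint8(75)), (np.uint8(120), np.uint8(33), np.uint8(54)), (np.uint8(20), np.uint8(156), np.uint8(75)), (np.uint8(20), np.uint8(161), np.uint8(73)), (np.uint8(20), np.uint8(131), np.uint8(82)), (np.uint8(19), np.uint8(122), np.uint8(86)), (np.uint8(19), np.uint8(122), np.uint8(86)), (np.uint8(18), np.uint8(65), np.uint8(102)), (np.uint8(36), np.uint8(9), np.uint8(135)), (np.uint8(30), np.uint8(6), np.uint8(82))]
```

>>> {"name": "jog_arm", "arguments": {"commands": [[0, 0.7, -0.1, 0, 0, 0, 1], [0, 0.9, -0.1, 0, 0, 0, 1], [0, 0.9, -0.1, 0, 0, 0, 1], [0, 0.9, -0.1, 0, 0, 0, 1], [0, 0.9, -0.1, 0, 0, 0, 1], [0, 0.9, -0.1, 0, 0, 0, 1], [0, 0.9, 0, 0, 0, 0, 1], [0, 0.9, 0, 0, 0, 0, 1], [0, 0.9, 0, 0, 0, 0, 1], [0, 0.9, 0, 0, 0, 0, 1]]}}

```text
t: 33.33
tool_pos: [0.651, 0.0173, 0.2003]
tcp_rot: [-0.001, 1.574, -0.0]
wrist_force: [0.0, -1.3, -1.2]
grip_width: 0.0214
```

>>> {"name": "jog_arm", "arguments": {"commands": [[0, 0.9, 0, 0, 0, 0, 1], [0, 0.9, 0, 0, 0, 0, 1], [0, 0.6, 0, 0, 0, 0, 1], [0, 0, 0, 0, 0, 0, 1], [0, 0, 0, 0, 0, 0, 1]]}}

```text
t: 33.75
tool_pos: [0.6515, 0.0768, 0.2009]
tcp_rot: [-0.002, 1.573, 0.001]
wrist_force: [-0.8, -0.3, -1.2]
grip_width: 0.0215
```

```bash
python3 - <<'E'
from h import *
plan(653,79,126,90)
s=imaging.read_camera("scene"); cv2.imwrite("pics/s6.png",cv2.resize(s["frame"][190:330,180:340],None,fx=4,fy=4,interpolation=cv2.INTER_CUBIC))
E
```

```text
turn 0.02u then shift [3.   0.09 0.07]u
turn -35.98u then shift [ 3.   -0.09 -0.07]u
tcp [651.5  76.8 200.9] jaw 90.1 down [-0.002 -0.001 -1.   ] j [ 0.36  0.46  0.04  0.   -1.15 -1.93] t 33.75 w 21.5 F [-0.8 -0.3 -1.2]
```

View pics/s6.png

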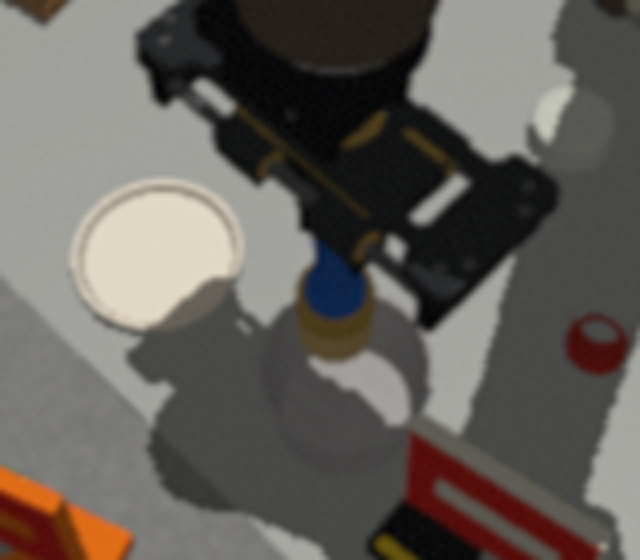

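>>> {"name": "jog_arm", "arguments": {"commands": [[0.5, 0.08, 0.06, 0, 0, 0, 1], [0.5, 0, 0, 0, 0, 0, 1], [0.5, 0, 0, 0, 0, 0, 1], [0.5, 0, 0, 0, 0, 0, 1], [0.4, 0, 0, 0, 0, 0, 1], [0.3, 0, 0, 0, 0, 0, 1], [0.2, 0, 0, 0, 0, 0, 1], [0, 0, 0, 0, 0, 0, 1], [0, 0, 0, 0, 0, 0, 1]]}}

```text
t: 34.55
tool_pos: [0.6536, 0.0781, 0.1296]
tcp_rot: [-0.0, 1.571, -0.0]
wrist_force: [0.2, 0.7, -0.7]
grip_width: 0.0213
```

```bash
python3 - <<'E'
from h import *
plan(653,79,126,90)
c=imaging.read_camera("top"); s=imaging.read_camera("scene"); cv2.imwrite("pics/s7.png",cv2.resize(s["frame"][190:330,180:340],None,fx=4,fy=4,interpolation=cv2.INTER_CUBIC))
p=proj(s,[[.653+.014,.079+.013,z] for z in (.05,.055,.06,.065,.07,.075)]); print(p.round(1))
E
```

```text
turn 0.00u then shift [ 0.14  0.04 -0.02]u
turn -36.00u then shift [ 0.14 -0.04  0.02]u
tcp [653.6  78.1 129.6] jaw 90.0 down [ 0. -0. -1.] j [ 0.36  0.53 -0.04  0.   -1.   -1.94] t 34.55 w 21.3 F [ 0.2  0.7 -0.7]
[[264.9 289.9]
 [264.9 289. ]
 [264.9 288. ]
 [264.9 287. ]
 [264.9 286. ]
 [264.9 285. ]]
```

View pics/s7.png

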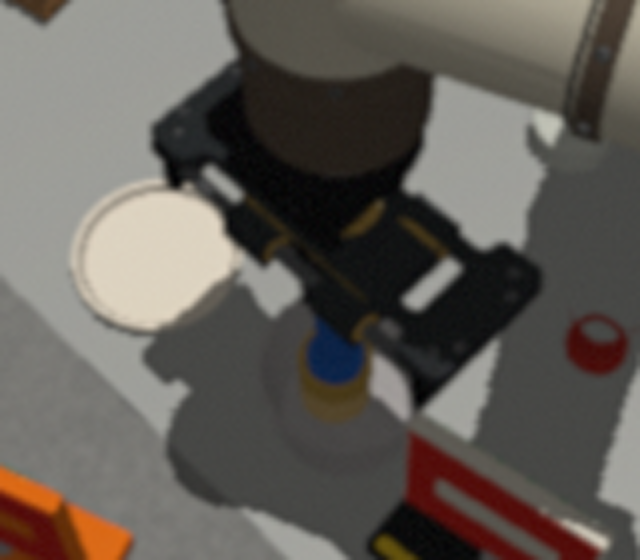

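>>> {"name": "jog_arm", "arguments": {"commands": [[0.12, 0, 0, 0, 0, 0, 1], [0.1, 0, 0, 0, 0, 0, 1], [0, 0, 0, 0, 0, 0, 1], [0, 0, 0, 0, 0, 0, 1], [0, 0, 0, 0, 0, 0, 1]]}}

```text
t: 35.07
tool_pos: [0.6534, 0.0783, 0.1241]
tcp_rot: [-0.0, 1.571, 0.0]
wrist_force: [-0.3, 0.1, -1.4]
grip_width: 0.0214
```

>>> {"name": "jog_arm", "arguments": {"commands": [[-0.5, 0, 0, 0, 0, 0, 1], [-0.8, 0, 0, 0, 0, 0, 1], [-0.8, 0, 0, 0, 0, 0, 1], [-0.8, 0, 0, 0, 0, 0, 1], [-0.4, 0, 0, 0, 0, 0, 1], [0, 0, 0, 0, 0, 0, 1]]}}

```text
t: 35.57
tool_pos: [0.6548, 0.0786, 0.2098]
tcp_rot: [0.001, 1.565, 0.002]
wrist_force: [-0.4, -0.3, -0.9]
grip_width: 0.0212
```

```bash
python3 - <<'E'
from h import *
plan(663,-69,116,90)
E
```

```text
turn 0.01u then shift [ 3.75 -5.91  0.3 ]u
turn -35.99u then shift [ 3.75  5.91 -0.3 ]u
tcp [654.8  78.6 209.8] jaw 90.0 down [ 0.006  0.002 -1.   ] j [ 0.36  0.46  0.06  0.   -1.16 -1.94] t 35.57 w 21.2 F [-0.4 -0.3 -0.9]
```

>>> {"name": "jog_arm", "arguments": {"commands": [[0, -0.7, 0.1, 0, 0, 0, 1], [0, -0.9, 0.1, 0, 0, 0, 1], [0, -0.9, 0.1, 0, 0, 0, 1], [0, -0.9, 0, 0, 0, 0, 1], [0, -0.9, 0, 0, 0, 0, 1], [0, -0.9, 0, 0, 0, 0, 1], [0, -0.7, 0, 0, 0, 0, 1], [0, 0, 0, 0, 0, 0, 1], [0, 0, 0, 0, 0, 0, 1]]}}

```text
t: 36.32
tool_pos: [0.6601, -0.07, 0.2049]
tcp_rot: [0.002, 1.573, -0.001]
wrist_force: [0.1, -1.0, -0.9]
grip_width: 0.021
```

>>> {"name": "jog_arm", "arguments": {"commands": [[0.7, 0, 0, 0, 0, 0, 1], [0.7, 0, 0, 0, 0, 0, 1], [0.7, 0, 0, 0, 0, 0, 1], [0.6, 0, 0, 0, 0, 0, 1], [0.3, 0, 0, 0, 0, 0, 1], [0, 0, 0, 0, 0, 0, 1], [0, 0, 0, 0, 0, 0, 1]]}}

```text
t: 36.9
tool_pos: [0.661, -0.0686, 0.1313]
tcp_rot: [-0.001, 1.571, 0.001]
wrist_force: [0.6, 0.0, -0.9]
grip_width: 0.0213
```

```bash
python3 - <<'E'
from h import *
plan(663,-69,113,90)
s=imaging.read_camera("scene"); cv2.imwrite("pics/s8.png",cv2.resize(s["frame"][160:300,140:300],None,fx=4,fy=4,interpolation=cv2.INTER_CUBIC))
E
```

```text
turn 0.01u then shift [ 0.73 -0.02  0.08]u
turn -35.99u then shift [ 0.73  0.02 -0.08]u
tcp [661.  -68.6 131.3] jaw 90.1 down [-0.001 -0.    -1.   ] j [ 0.14  0.53 -0.02  0.   -1.01 -1.71] t 36.9 w 21.3 F [ 0.6  0.  -0.9]
```

View pics/s8.png

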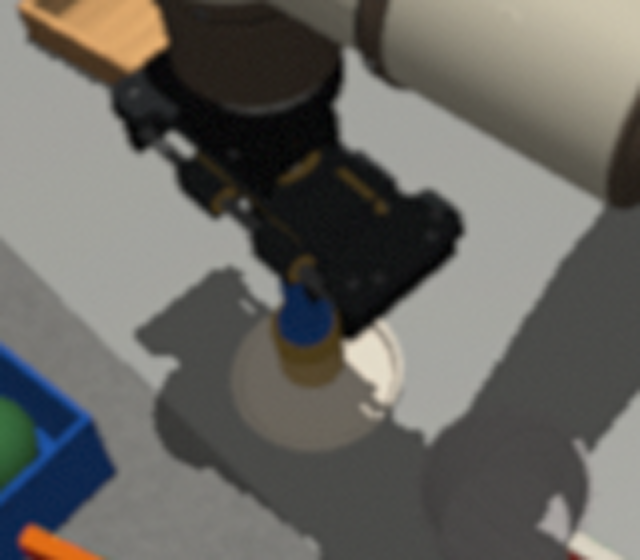

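Above the saucer, centred. Lowering in small steps while watching the force.

>>> {"name": "jog_arm", "arguments": {"commands": [[0.2, 0, 0.08, 0, 0, 0, 1], [0.15, 0, 0, 0, 0, 0, 1], [0.15, 0, 0, 0, 0, 0, 1], [0, 0, 0, 0, 0, 0, 1], [0, 0, 0, 0, 0, 0, 1]]}}

```text
t: 37.37
tool_pos: [0.6627, -0.0693, 0.1188]
tcp_rot: [-0.0, 1.571, -0.0]
wrist_force: [-0.8, -0.2, -1.2]
grip_width: 0.0213
```

>>> {"name": "jog_arm", "arguments": {"commands": [[0.08, 0, 0, 0, 0, 0, 1], [0, 0, 0, 0, 0, 0, 1], [0, 0, 0, 0, 0, 0, 1]]}}

```text
t: 37.62
tool_pos: [0.6628, -0.0692, 0.117]
tcp_rot: [-0.0, 1.571, 0.0]
wrist_force: [0.4, -0.0, -1.2]
grip_width: 0.0215
```

>>> {"name": "jog_arm", "arguments": {"commands": [[0.06, 0, 0, 0, 0, 0, 1], [0, 0, 0, 0, 0, 0, 1], [0, 0, 0, 0, 0, 0, 1]]}}

```text
t: 37.87
tool_pos: [0.6628, -0.0692, 0.1154]
tcp_rot: [-0.0, 1.571, 0.0]
wrist_force: [-0.3, -0.6, -0.8]
grip_width: 0.021
```

>>> {"name": "jog_arm", "arguments": {"commands": [[0.06, 0, 0, 0, 0, 0, 1], [0, 0, 0, 0, 0, 0, 1], [0, 0, 0, 0, 0, 0, 1]]}}

```text
t: 38.12
tool_pos: [0.6628, -0.0692, 0.1139]
tcp_rot: [-0.0, 1.571, 0.0]
wrist_force: [-0.0, 0.1, -1.0]
grip_width: 0.0211
```

>>> {"name": "jog_arm", "arguments": {"commands": [[0.05, 0, 0, 0, 0, 0, 1], [0, 0, 0, 0, 0, 0, 1], [0, 0, 0, 0, 0, 0, 1]]}}

```text
t: 38.37
tool_pos: [0.6628, -0.0692, 0.1127]
tcp_rot: [-0.0, 1.571, 0.0]
wrist_force: [0.4, 0.5, -0.6]
grip_width: 0.0209
```

>>> {"name": "jog_arm", "arguments": {"commands": [[0.05, 0, 0, 0, 0, 0, 1], [0, 0, 0, 0, 0, 0, 1], [0, 0, 0, 0, 0, 0, 1]]}}

```text
t: 38.62
tool_pos: [0.6628, -0.0692, 0.1114]
tcp_rot: [-0.0, 1.571, 0.0]
wrist_force: [0.6, 0.8, -0.7]
grip_width: 0.0209
```

>>> {"name": "jog_arm", "arguments": {"commands": [[0.05, 0, 0, 0, 0, 0, 1], [0, 0, 0, 0, 0, 0, 1], [0, 0, 0, 0, 0, 0, 1]]}}

```text
t: 38.87
tool_pos: [0.6633, -0.0693, 0.1109]
tcp_rot: [-0.0, 1.57, 0.0]
wrist_force: [0.5, 0.2, 1.8]
grip_width: 0.0214
```

>>> {"name": "jog_arm", "arguments": {"commands": [[0.05, 0, 0, 0, 0, 0, 1], [0, 0, 0, 0, 0, 0, 1], [0, 0, 0, 0, 0, 0, 1]]}}

```text
t: 39.12
tool_pos: [0.6638, -0.0694, 0.1108]
tcp_rot: [-0.001, 1.568, 0.0]
wrist_force: [-0.8, -0.4, 5.6]
grip_width: 0.0211
```

>>> {"name": "jog_arm", "arguments": {"commands": [[0.05, 0, 0, 0, 0, 0, 1], [0, 0, 0, 0, 0, 0, 1], [0, 0, 0, 0, 0, 0, 1]]}}

```text
t: 39.37
tool_pos: [0.6641, -0.0695, 0.1108]
tcp_rot: [-0.002, 1.567, 0.0]
wrist_force: [-1.6, -0.3, 9.6]
grip_width: 0.0212
```

>>> {"name": "jog_arm", "arguments": {"commands": [[-0.1, 0, 0, 0, 0, 0, 1], [0, 0, 0, 0, 0, 0, 1], [0, 0, 0, 0, 0, 0, 0.6], [0, 0, 0, 0, 0, 0, 0.4], [0, 0, 0, 0, 0, 0, 0], [0, 0, 0, 0, 0, 0, 0], [0, 0, 0, 0, 0, 0, 0], [0, 0, 0, 0, 0, 0, 0], [0, 0, 0, 0, 0, 0, 0], [0, 0, 0, 0, 0, 0, 0]]}}

```text
t: 40.2
tool_pos: [0.6629, -0.0692, 0.1102]
tcp_rot: [-0.0, 1.571, 0.0]
wrist_force: [0.3, 0.2, -0.7]
grip_width: 0.0664
```

>>> {"name": "jog_arm", "arguments": {"commands": [[-0.4, 0, 0, 0, 0, 0, 0], [-0.9, 0, 0, 0, 0, 0, 0], [-0.9, 0, 0, 0, 0, 0, 0], [-0.9, 0, 0, 0, 0, 0, 0], [-0.9, 0, -1, 0, 0, 0, 0], [0, 0, -1, 0, 0, 0, 0], [0, 0, -1, 0, 0, 0, 0], [0, 0, -1, 0, 0, 0, 0], [0, 0, -1, 0, 0, 0, 0], [0, 0, -1, 0, 0, 0, 0]]}}

```text
t: 41.03
tool_pos: [0.5118, -0.0693, 0.2113]
tcp_rot: [-0.0, 1.569, 0.0]
wrist_force: [-0.3, 0.4, 1.0]
grip_width: 0.0869
```

>>> {"name": "jog_arm", "arguments": {"commands": [[0, -1, -1, 0, 0, 0, 0], [0, -1, -1, 0, 0, 0, 0], [0, 0, 0, 0, 0, 0, 0]]}}

```text
t: 41.28
tool_pos: [0.4586, -0.1212, 0.2113]
tcp_rot: [0.002, 1.572, -0.002]
wrist_force: [0.0, 1.6, -0.9]
grip_width: 0.0868
```

```bash
python3 - <<'E'
from h import *
c=imaging.read_camera("top"); s=imaging.read_camera("scene"); plan(667,202,200,10)
cv2.imwrite("pics/m9.png",np.hstack([cv2.resize(c["frame"][120:165,180:240],(400,300),interpolation=cv2.INTER_CUBIC),cv2.resize(s["frame"][220:370,180:380],(400,300),interpolation=cv2.INTER_CUBIC)]))
cv2.imwrite("pics/m10.png",np.vstack([cv2.resize(c["frame"][110:270,110:470],(800,356)),cv2.resize(s["frame"][285:365,265:345],(240,240),interpolation=cv2.INTER_CUBIC).copy() if 0 else cv2.resize(c["frame"][120:165,180:240],(800,244))]))
E
```

```text
turn 15.99u then shift [  0.48  10.29 -11.26]u
turn -20.01u then shift [  0.48 -10.29  11.26]u
tcp [ 462.5 -119.9  211.6] jaw 89.9 down [ 0.002 -0.    -1.   ] j [ 0.09  0.15 -0.38  0.   -1.03 -1.66] t 41.38 w 87.0 F [ 0.  -0.3 -0.5]
```

View pics/m9.png

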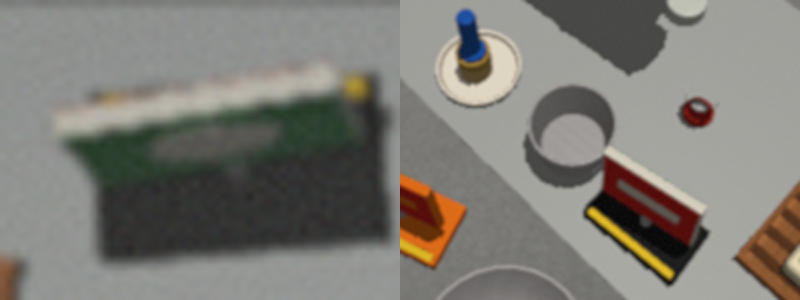

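```bash
cat > sign.py <<'E'
from h import *
def sgn():
    c=imaging.read_camera("top"); s=imaging.read_camera("scene")
    def pts(k,lo,hi,r):
        a,b,d,e=r; m=cv2.inRange(cv2.cvtColor(k["frame"][b:e,a:d],cv2.COLOR_BGR2HSV),np.array(lo),np.array(hi))
        n,l,st,_=cv2.connectedComponentsWithStats(m)
        if n<2: return None
        i=1+st[1:,4].argmax(); return np.argwhere(l==i)[:,::-1]+[a,b]
    def rep(n,k,p,z):
        if p is None or len(p)<8: print(n,"none"); return
        (x,y),(w,h),a=cv2.minAreaRect(ray(k,p,z).astype(np.float32)*1000)
        if w<h: w,h,a=h,w,a+90
        v=ray(k,p,z)*1000; u=np.linalg.svd(v-v.mean(0),full_matrices=False)[2][0]
        print(n,"c",round(x),round(y),"size",round(w),round(h),"line yaw",round(a%180,1),"pca",round(np.degrees(np.arctan2(u[1],u[0]))%180,1),"n",len(p))
    rep("edge top",c,pts(c,(0,0,185),(180,60,255),(184,125,238,147)),.135)
    rep("edge scene",s,pts(s,(0,0,165),(40,90,255),(278,288,340,345)),.135)
    rep("yellow scene",s,pts(s,(18,120,120),(35,255,255),(265,315,330,370)),.015)
    rep("red scene",s,pts(s,(0,120,60),(8,255,255),(270,290,340,350)),.09); rep("green scene",s,pts(s,(45,60,20),(90,255,255),(270,290,340,350)),.09)
    rep("green top",c,pts(c,(45,60,20),(90,255,255),(184,125,240,160)),.09)
    return c,s
E
python3 - <<'E'
from sign import *
c,s=sgn()
# robot-side lower edge of the black foot in the top view
g=cv2.cvtColor(c["frame"],cv2.COLOR_BGR2GRAY).astype(float)
e=[]
for u in range(199,236):
    col=g[150:166,u]; d=np.diff(col); i=d.argmax(); i=min(max(i,1),len(d)-2); w=d[i-1:i+2]; e.append((u,150+i+.5+(w[2]-w[0])/w.sum()))
p=ray(c,e,.015)*1000; k=np.polyfit(p[:,1],p[:,0],1); print("base edge: x=",k.round(3),"yaw",round(-np.degrees(np.arctan(k[0])),1),"resid",np.std(p[:,0]-np.polyval(k,p[:,1])).round(1))
row=g[152:156,185:245].mean(0); print("row154",[int(v) for v in row])
for b in blobs(c,(12,20,120),(30,110,255),.034,roi=(125,150,180,262)): print("soap",b)
for b in blobs(c,(0,0,0),(180,255,110),.032,roi=(398,185,445,235),amin=30,k=3): print("blk",b)
for b in blobs(c,(12,20,150),(30,110,255),.026,roi=(180,165,385,255)): print("loose",b)
E
```

```text
edge top none
edge scene c 668 213 size 111 109 line yaw 128.3 pca 94.2 n 1486
yellow scene c 695 206 size 111 10 line yaw 94.6 pca 94.6 n 243
red scene c 672 203 size 115 31 line yaw 100.1 pca 97.7 n 642
green scene none
green top c 666 173 size 45 18 line yaw 98.3 pca 85.9 n 71
base edge: x= [-7.70000e-02  6.47274e+02] yaw 4.4 resid 0.5
row154 [147, 147, 146, 147, 148, 148, 147, 149, 137, 103, 65, 51, 47, 48, 49, 48, 49, 49, 50, 49, 49, 51, 47, 50, 49, 50, 50, 48, 52, 51, 48, 50, 52, 51, 49, 49, 50, 50, 50, 51, 51, 51, 53, 49, 51, 51, 53, 54, 53, 53, 54, 51, 58, 92, 132, 146, 146, 139, 124, 97]
soap {'uv': array([155., 231.]), 'xy': (429, 360), 'size': (64, 46), 'yaw': 0.0, 'area': 382.0}
soap {'uv': array([156., 204.]), 'xy': (502, 359), 'size': (65, 46), 'yaw': 0.0, 'area': 375.5}
soap {'uv': array([156., 177.]), 'xy': (575, 360), 'size': (66, 43), 'yaw': 1.2, 'area': 358.5}
blk {'uv': array([416., 209.]), 'xy': (489, -344), 'size': (65, 17), 'yaw': 10.0, 'area': 53.5}
loose {'uv': array([267., 214.]), 'xy': (470, 61), 'size': (153, 114), 'yaw': -85.0, 'area': 1239.5}
loose {'uv': array([322., 206.]), 'xy': (498, -89), 'size': (102, 79), 'yaw': -85.9, 'area': 926.0}
```

>>> {"name": "jog_arm", "arguments": {"commands": [[0, 0, 0, -1, 0, 0, 0], [0, 0, 0, -1, 0, 0, 0], [0, 0, 0, -1, 0, 0, 0], [0, 0, 0, -1, 0, 0, 0], [0, 0, 0, -1, 0, 0, 0], [0, 0, 0, -1, 0, 0, 0], [0, 0, 0, -1, 0, 0, 0], [0, 0, 0, -1, 0, 0, 0], [0, 0, 0, -1, 0, 0, 0], [0, 0, 0, -1, 0, 0, 0]]}}

```text
t: 42.32
tool_pos: [0.464, -0.1185, 0.2103]
tcp_rot: [-0.686, 1.46, 0.686]
wrist_force: [-0.3, -0.6, 0.2]
grip_width: 0.0871
```

>>> {"name": "jog_arm", "arguments": {"commands": [[0, 0, 0, -1, 0, 0, 0], [0, 0, 0, -1, 0, 0, 0], [0, 0, 0, -1, 0, 0, 0], [0, 0, 0, -1, 0, 0, 0], [0, 0, 0, -1, 0, 0, 0], [0, 0, 0, -1, 0, 0, 0], [0, 0, 0, -1, 0, 0, 0], [0, 0, 0, -1, 0, 0, 0], [0, 0, 0, -1, 0, 0, 0], [0, 0, 0, -1, 0, 0, 0]]}}

```text
t: 43.15
tool_pos: [0.464, -0.1185, 0.2103]
tcp_rot: [-1.341, 1.119, 1.341]
wrist_force: [0.2, -1.1, 0.3]
grip_width: 0.0868
```

>>> {"name": "jog_arm", "arguments": {"commands": [[0, -0.8, 0.9, 0, 0, 0, 0], [0, -0.9, 1, 0, 0, 0, 0], [0, -0.9, 1, 0, 0, 0, 0], [0, -0.9, 1, 0, 0, 0, 0], [0, -0.9, 1, 0, 0, 0, 0], [0, -0.9, 1, 0, 0, 0, 0], [0, -0.9, 1, 0, 0, 0, 0], [0, -0.9, 1, 0, 0, 0, 0], [0, -0.9, 1, 0, 0, 0, 0], [0, -0.9, 1, 0, 0, 0, 0]]}}

```text
t: 43.98
tool_pos: [0.6402, 0.166, 0.2098]
tcp_rot: [-1.338, 1.121, 1.338]
wrist_force: [0.5, 0.6, -0.2]
grip_width: 0.0868
```

>>> {"name": "jog_arm", "arguments": {"commands": [[0, -0.9, 1, 0, 0, 0, 0], [0, -0.5, 0.4, 0, 0, 0, 0], [0, 0, 0, 0, 0, 0, 0], [0, 0, 0, 0, 0, 0, 0]]}}

```text
t: 44.32
tool_pos: [0.6676, 0.2054, 0.2087]
tcp_rot: [-1.338, 1.122, 1.339]
wrist_force: [0.0, -0.2, 0.0]
grip_width: 0.0871
```

```bash
python3 - <<'E'
from sign import *
plan(666.5,202.5,122,10); s=imaging.read_camera("scene")
sgn()
E
```

```text
turn 0.02u then shift [ 3.47  0.06 -0.11]u
turn -35.98u then shift [ 3.47 -0.06  0.11]u
tcp [667.6 205.4 208.7] jaw -169.9 down [-0.002 -0.001 -1.   ] j [ 0.53  0.53  0.17 -0.   -1.22 -0.35] t 44.32 w 87.1 F [ 0.  -0.2  0. ]
edge top none
edge scene c 630 224 size 65 22 line yaw 36.1 pca 31.7 n 251
yellow scene none
red scene c 665 241 size 38 32 line yaw 100.2 pca 61.6 n 242
green scene none
green top c 668 168 size 34 23 line yaw 104.3 pca 84.7 n 84
```

>>> {"name": "jog_arm", "arguments": {"commands": [[0.6, 0.06, -0.11, 0, 0, 0, 0], [0.7, 0, 0, 0, 0, 0, 0], [0.8, 0, 0, 0, 0, 0, 0], [0.7, 0, 0, 0, 0, 0, 0], [0.5, 0, 0, 0, 0, 0, 0], [0.17, 0, 0, 0, 0, 0, 0], [0, 0, 0, 0, 0, 0, 0], [0, 0, 0, 0, 0, 0, 0]]}}

```text
t: 45.13
tool_pos: [0.6669, 0.2007, 0.1246]
tcp_rot: [-1.337, 1.12, 1.336]
wrist_force: [0.1, -0.4, -0.4]
grip_width: 0.0869
```

>>> {"name": "jog_arm", "arguments": {"commands": [[0, 0, 0, 0, 0, 0, 0.8], [0, 0, 0, 0, 0, 0, 0.8], [0, 0, 0, 0, 0, 0, 0.8], [0, 0, 0, 0, 0, 0, 0.8], [0, 0, 0, 0, 0, 0, 0.8], [0, 0, 0, 0, 0, 0, 0.8], [0, 0, 0, 0, 0, 0, 0.8], [0, 0, 0, 0, 0, 0, 0.8], [0, 0, 0, 0, 0, 0, 0.8], [0, 0, 0, 0, 0, 0, 0.8]]}}

```text
t: 45.97
tool_pos: [0.6664, 0.2008, 0.1235]
tcp_rot: [-1.337, 1.122, 1.337]
wrist_force: [0.5, 0.3, -0.4]
grip_width: 0.0283
```

>>> {"name": "jog_arm", "arguments": {"commands": [[0, 0, 0, 0, 0, 0, 1], [0, 0, 0, 0, 0, 0, 1], [0, 0, 0, 0, 0, 0, 1], [0, 0, 0, 0, 0, 0, 1], [0, 0, 0, 0, 0, 0, 1], [0, 0, 0, 0, 0, 0, 1]]}}

```text
t: 46.47
tool_pos: [0.6689, 0.2013, 0.1237]
tcp_rot: [-1.338, 1.116, 1.333]
wrist_force: [6.6, 0.8, -2.7]
grip_width: 0.0097
```

```bash
python3 - <<'E'
from sign import *
plan(666.5,202.5,122,10); print(arm.sense()["wrist_torque"].round(2))
E
```

```text
turn 0.00u then shift [0.07 0.09 0.06]u
turn -36.00u then shift [ 0.07 -0.09 -0.06]u
tcp [668.9 201.3 123.7] jaw -170.0 down [ 0.006  0.002 -1.   ] j [ 0.52  0.59  0.06  0.   -1.03 -0.35] t 46.47 w 9.7 F [ 6.6  0.8 -2.7]
[ 0.08 -1.61 -0.04]
```

>>> {"name": "jog_arm", "arguments": {"commands": [[0, -0.1, 0, 0, 0, 0, 1], [0, 0, 0, 0, 0, 0, 1], [0, 0, 0, -0.5, 0, 0, 1], [0, 0, 0, -0.8, 0, 0, 1], [0, 0, 0, -0.8, 0, 0, 1], [0, 0, 0, -0.8, 0, 0, 1], [0, 0, 0, -0.8, 0, 0, 1], [0, 0, 0, -0.8, 0, 0, 1], [0, 0, 0, -0.5, 0, 0, 1], [0, 0, 0, 0, 0, 0, 1]]}}

```text
t: 47.3
tool_pos: [0.6699, 0.2017, 0.1237]
tcp_rot: [-1.645, 0.852, 1.642]
wrist_force: [4.8, 0.2, -2.2]
grip_width: 0.0097
```

```bash
python3 - <<'E'
from sign import *
plan(669,202,122,4.5); print(arm.sense()["wrist_torque"].round(2))
E
```

```text
turn 6.11u then shift [0.07 0.04 0.01]u
turn -29.89u then shift [ 0.07 -0.04 -0.01]u
tcp [669.9 201.7 123.7] jaw -144.9 down [ 0.003  0.001 -1.   ] j [ 0.52  0.59  0.06  0.   -1.04  0.09] t 47.3 w 9.7 F [ 4.8  0.2 -2.2]
[ 0.27 -0.9   0.03]
```

>>> {"name": "jog_arm", "arguments": {"commands": [[0, 0, 0, -0.8, 0, 0, 1], [0, 0, 0, -1, 0, 0, 1], [0, 0, 0, -1, 0, 0, 1], [0, 0, 0, -1, 0, 0, 1], [0, 0, 0, -1, 0, 0, 1], [0, 0, 0, -1, 0, 0, 1], [0, 0, 0, -1, 0, 0, 1], [0, 0, 0, -1, 0, 0, 1], [0, 0, 0, -1, 0, 0, 1], [0, 0, 0, -1, 0, 0, 1]]}}

```text
t: 48.13
tool_pos: [0.6709, 0.2033, 0.1237]
tcp_rot: [-2.173, 0.105, 2.162]
wrist_force: [5.7, 5.0, -3.4]
grip_width: 0.0095
```

>>> {"name": "jog_arm", "arguments": {"commands": [[0, 0, 0, -1, 0, 0, 1], [0, 0, 0, -1, 0, 0, 1], [0, 0, 0, -1, 0, 0, 1], [0, 0, 0, -1, 0, 0, 1], [0, 0, 0, -1, 0, 0, 1], [0, 0, 0, -1, 0, 0, 1], [0, 0, 0, -1, 0, 0, 1], [0, 0, 0, -1, 0, 0, 1], [0, 0, 0, -1, 0, 0, 1], [0, 0, 0, -1, 0, 0, 1]]}}

```text
t: 48.97
tool_pos: [0.6703, 0.2052, 0.1237]
tcp_rot: [1.777, 0.723, -1.763]
wrist_force: [4.0, 9.4, -3.0]
grip_width: 0.01
```

```bash
python3 - <<'E'
from sign import *
plan(669,202,122,4.5); print(arm.sense()["wrist_torque"].round(2))
E
```

```text
turn -10.05u then shift [ 0.07 -0.06  0.12]u
turn 25.95u then shift [ 0.07  0.06 -0.12]u
tcp [670.3 205.2 123.7] jaw -45.8 down [ 0.005  0.006 -1.   ] j [ 0.53  0.59  0.07 -0.   -1.04  1.82] t 48.97 w 10.0 F [ 4.   9.4 -3. ]
[ 2.53 -0.61 -0.08]
```

>>> {"name": "jog_arm", "arguments": {"commands": [[0, -0.08, -0.1, 0, 0, 0, 1], [0, 0, 0, -1, 0, 0, 1], [0, 0, 0, -1, 0, 0, 1], [0, 0, 0, -1, 0, 0, 1], [0, 0, 0, -1, 0, 0, 1], [0, 0, 0, -1, 0, 0, 1], [0, 0, 0, -1, 0, 0, 1], [0, 0, 0, -1, 0, 0, 1], [0, 0, 0, -1, 0, 0, 1], [0, 0, 0, -1, 0, 0, 1]]}}

```text
t: 49.8
tool_pos: [0.6687, 0.206, 0.1237]
tcp_rot: [1.221, 1.204, -1.219]
wrist_force: [-0.9, 4.5, 1.1]
grip_width: 0.0098
```

>>> {"name": "jog_arm", "arguments": {"commands": [[0, 0, 0, -0.6, 0, 0, 1], [0, 0, 0, -0.4, 0, 0, 1], [0, 0, 0, 0, 0, 0, 1], [0, 0, 0, 0, 0, 0, 1], [0, 0, 0, 0, 0, 0, 1]]}}

```text
t: 50.22
tool_pos: [0.6685, 0.206, 0.1237]
tcp_rot: [1.159, 1.243, -1.158]
wrist_force: [-1.6, 5.2, 0.1]
grip_width: 0.0098
```

```bash
python3 - <<'E'
from sign import *
plan(669,202,122,4.5); print(arm.sense()["wrist_torque"].round(2))
sgn()
E
```

```text
turn -0.11u then shift [0.07 0.01 0.16]u
turn 35.89u then shift [ 0.07 -0.01 -0.16]u
tcp [668.5 206.  123.7] jaw 3.9 down [-0.001  0.002 -1.   ] j [ 0.53  0.59  0.07 -0.   -1.04  2.68] t 50.22 w 9.8 F [-1.6  5.2  0.1]
[1.29 0.4  0.03]
edge top none
edge scene none
yellow scene none
red scene none
green scene c 670 243 size 37 32 line yaw 95.9 pca 24.1 n 245
green top none
```

>>> {"name": "jog_arm", "arguments": {"commands": [[0, 0, -0.1, -0.11, 0, 0, 1], [0, 0, 0, 0, 0, 0, 1], [0, 0, 0, 0, 0, 0, 1]]}}

```text
t: 50.57
tool_pos: [0.6684, 0.2062, 0.1236]
tcp_rot: [1.149, 1.246, -1.153]
wrist_force: [-1.9, -1.1, 1.5]
grip_width: 0.0098
```

>>> {"name": "jog_arm", "arguments": {"commands": [[0, 0, 0, 0, 0, 0, 0.8], [0, 0, 0, 0, 0, 0, 0.6], [0, 0, 0, 0, 0, 0, 0.4], [0, 0, 0, 0, 0, 0, 0.2], [0, 0, 0, 0, 0, 0, 0], [0, 0, 0, 0, 0, 0, 0], [0, 0, 0, 0, 0, 0, 0], [0, 0, 0, 0, 0, 0, 0], [0, 0, 0, 0, 0, 0, 0]]}}

```text
t: 51.32
tool_pos: [0.6691, 0.2069, 0.1235]
tcp_rot: [1.15, 1.246, -1.15]
wrist_force: [0.6, -0.0, -0.6]
grip_width: 0.0621
```

>>> {"name": "jog_arm", "arguments": {"commands": [[-0.4, 0, 0, 0, 0, 0, 0], [-0.9, 0, 0, 0, 0, 0, 0], [-0.9, 0, 0, 0, 0, 0, 0], [-0.9, 0, 0, 0, 0, 0, 0], [-0.9, 0, 0, 0, 0, 0, 0], [-0.5, -1, 0, 0, 0, 0, 0], [0, -1, 0, 0, 0, 0, 0], [0, -1, 0.9, 0, 0, 0, 0], [0, -1, 1, 0, 0, 0, 0], [0, -1, 1, 0, 0, 0, 0]]}}

```text
t: 52.15
tool_pos: [0.5491, 0.1241, 0.237]
tcp_rot: [1.15, 1.246, -1.148]
wrist_force: [0.2, -0.5, 0.8]
grip_width: 0.087
```

>>> {"name": "jog_arm", "arguments": {"commands": [[0, -0.8, 1, 0, 0, 0, 0], [0, -0.8, 1, 0, 0, 0, 0], [0, -0.8, 1, 0, 0, 0, 0], [0, 0, 1, 0, 0, 0, 0], [0, 0, 1, 0, 0, 0, 0], [0, 0, 1, 0, 0, 0, 0], [0, 0, 1, 0, 0, 0, 0], [0, 0, 1, 0, 0, 0, 0], [0, 0, 1, 0, 0, 0, 0], [0, 0, 0, 0, 0, 0, 0]]}}

```text
t: 52.98
tool_pos: [0.5081, -0.1043, 0.2369]
tcp_rot: [1.154, 1.237, -1.159]
wrist_force: [-0.0, -0.2, -0.2]
grip_width: 0.0873
```

```bash
python3 - <<'E'
from sign import *
plan(669,202,122,4.5); c,s=sgn()
for n,r in(("red",((0,120,60),(8,255,255))),): print([b["uv"] for b in blobs(s,*r,.09,roi=(270,285,345,350))])
a=cv2.resize(s["frame"][200:380,150:390],(800,600),interpolation=cv2.INTER_CUBIC)
a[:240,:330]=cv2.resize(c["frame"][120:165,180:242],(330,240),interpolation=cv2.INTER_CUBIC)
cv2.imwrite("pics/last.png",a)
E
```

```text
turn -0.09u then shift [  4.55   7.37 -11.73]u
turn 35.91u then shift [ 4.55 -7.37 11.73]u
tcp [ 508.1 -104.3  236.9] jaw 4.0 down [ 0.002 -0.005 -1.   ] j [ 0.11  0.2  -0.25  0.01 -1.11  3.1 ] t 52.98 w 87.3 F [-0.  -0.2 -0.2]
edge top c 665 229 size 18 3 line yaw 101.5 pca 99.4 n 9
edge scene c 666 220 size 109 109 line yaw 43.8 pca 91.5 n 1613
yellow scene c 695 206 size 111 10 line yaw 94.8 pca 94.6 n 245
red scene none
green scene c 673 203 size 116 32 line yaw 94.5 pca 91.8 n 628
green top none
[]
```

>>> {"name": "jog_arm", "arguments": {"commands": [[0, 0, 0, 0.8, 0, 0, 0], [0, 0, 0, 0.9, 0, 0, 0], [0, 0, 0, 0.9, 0, 0, 0], [0, 0, 0, 0.9, 0, 0, 0], [0, 0, 0, 0, 0, 0, 0], [0, 0, 0, 0, 0, 0, 0]]}}

```text
t: 53.58
tool_pos: [0.508, -0.1007, 0.2364]
tcp_rot: [1.371, 1.09, -1.374]
wrist_force: [-0.2, -0.7, 0.3]
grip_width: 0.0871
```

View pics/last.png

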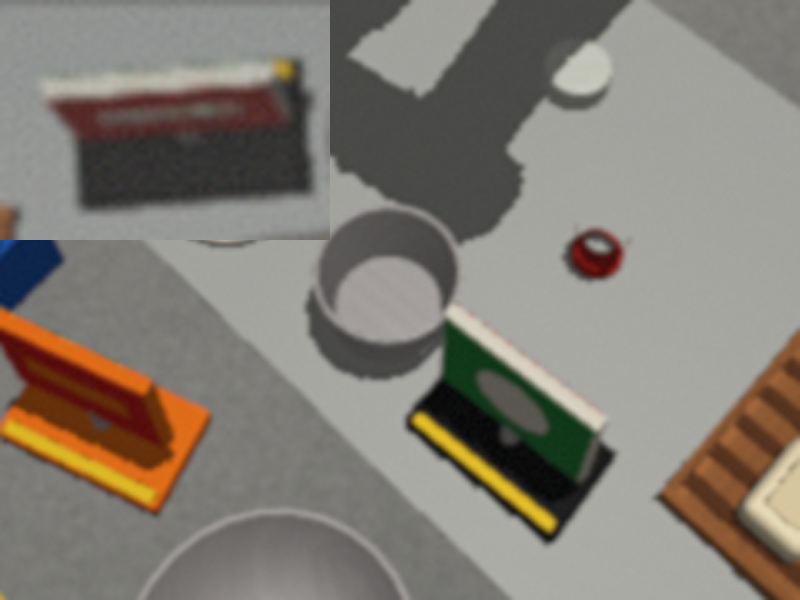

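```bash
python3 - <<'E'
from sign import *
print(arm.sense()["joints"].round(3))
c,s=look()
for b in blobs(c,(12,20,120),(30,110,255),.034,roi=(125,150,180,262)): print("soap",b["xy"],b["size"],b["yaw"])
for b in blobs(c,(0,0,0),(180,255,110),.032,roi=(398,185,445,235),amin=30,k=3): print("blk",b["xy"],b["size"],b["yaw"])
for b in blobs(s,(105,120,40),(125,255,255),.085,roi=(190,210,245,260),amin=10): print("brush",b["uv"],b["xy"],b["size"])
# white top edge of the plate in the top view, line fit
f=c["frame"].astype(int); g=f.min(2); e=[]
for u in range(196,236):
    col=g[122:146,u]; 
    w=np.clip(col-165,0,None).astype(float); e.append((u,122+(w*np.arange(24)).sum()/max(w.sum(),1),w.sum()))
e=np.array([(a,b) for a,b,w in e if w>5]); print(len(e))
if len(e)>8:
    p=ray(c,e,.135)*1000; k=np.polyfit(p[:,1],p[:,0],1); print("edge yaw off y",round(-np.degrees(np.arctan(k[0])),1),"std",np.std(p[:,0]-np.polyval(k,p[:,1])).round(1))
E
```

```text
[ 0.12   0.202 -0.255  0.005 -1.114  2.793]
top cream (474, 87) (245, 158) 6.1
top cream (571, -60) (106, 83) -84.3
scene cream (669, -60) (102, 98) -31.6
block (571, -171) (104, 77) 90.0
soap (447, 356) (130, 47) -4.9
soap (575, 360) (66, 43) 1.2
blk (488, -341) (65, 12) 10.0
brush [214. 237.] (667, -72) (71, 27)
20
edge yaw off y 4.7 std 0.5
```

```bash
python3 - <<'E'
from h import *
c=imaging.read_camera("top"); s=imaging.read_camera("scene")
for n,k,r in(("top",c,(125,150,185,265)),("scene",s,(330,250,475,400))):
  for lo in (120,150,175):
    for b in blobs(k,(14,20,lo),(30,100,255),.034,roi=r,amin=60): print(n,lo,b["uv"],b["xy"],b["size"],b["yaw"],b["area"])
m=cv2.inRange(cv2.cvtColor(c["frame"],cv2.COLOR_BGR2HSV),(14,20,120),(30,110,255))[165:260:2,130:186]
for r in m: print("".join(".#"[int(v>0)] for v in r))
E
```

```text
top 120 [157. 224.] (447, 356) (129, 46) -4.7 738.5
top 120 [156. 177.] (575, 360) (66, 43) 1.2 358.0
top 150 [156. 225.] (446, 356) (125, 42) -4.9 651.0
top 150 [156. 176.] (576, 358) (57, 41) 0.0 303.0
top 175 [155. 236.] (414, 359) (56, 38) 0.0 269.0
top 175 [158. 213.] (478, 353) (57, 38) -3.9 266.0
top 175 [156. 176.] (575, 358) (55, 35) 1.2 244.5
scene 120 [389. 348.] (577, 360) (64, 45) -0.6 651.5
scene 120 [422. 303.] (444, 357) (134, 46) -5.1 1098.5
scene 150 [390. 348.] (576, 360) (62, 44) -0.4 607.5
scene 150 [423. 303.] (443, 358) (132, 44) -5.1 1032.0
scene 175 [390. 348.] (576, 360) (60, 41) -0.5 550.5
scene 175 [421. 304.] (445, 357) (124, 41) -4.6 898.5
....................##############......................
...................################.....................
..................#################.....................
..................#################.....................
..................#################.....................
.....#.............################.....................
.....#.............################.....................
..................#####
[... 1613 characters left out ...]
................
.................#################......................
.................#################......................
................##################......................
.................#################......................
.................################.......................
.................################.......................
..............................##........................
..#.....................................................
...#...#.#.#......#.###..#.#....................##......
........................................................
........................................................
........................................................
```

```bash
cat > tri.py <<'E'
from h import *
def corners(k,r,pred):
    a,b,d,e=r; F=4
    im=cv2.resize(k["frame"][b:e,a:d],None,fx=F,fy=F,interpolation=cv2.INTER_CUBIC)
    m=cv2.inRange(cv2.cvtColor(im,cv2.COLOR_BGR2HSV),(14,15,140),(32,105,255)); out=[]
    for q in cv2.findContours(m,0,1)[0]:
        if cv2.contourArea(q)<600*F: continue
        p=q[:,0].astype(float); p=(p+.5)/F-.5+[a,b]; out.append((ray(k,p,.034)*1000,p))
    res=[]
    for x,y in pred: # extreme contour point nearest each predicted corner
        best=min(((np.hypot(*(w-[x,y]).T).min(),px[np.hypot(*(w-[x,y]).T).argmin()]) for w,px in out),key=lambda t:t[0]); res.append(best[1])
    return np.array(res)
def tri(c,s,uc,us):
    P=[]
    for k in(c,s):
        E=np.linalg.inv(np.asarray(k["extrinsics"])); K=np.array([[k["fx"],0,k["cx"]],[0,k["fy"],k["cy"]],[0,0,1]]); P.append(K@E[:3])
    X=cv2.triangulatePoints(P[0],P[1],uc.T,us.T); return (X[:3]/X[3]).T*1000
E
python3 - <<'E'
from tri import *
c=imaging.read_camera("top"); s=imaging.read_camera("scene")
# outlying aim points, beyond the corners: near bar near end, middle bar far end, far bar both ends
pred=[(365,395),(365,320),(525,385),(525,315)]; far=[(530,395),(530,325),(625,395),(625,325)]
for nm,pr in(("near+mid",pred),("far",far)):
    uc=corners(c,(125,150,182,265),pr); us=corners(s,(330,250,475,400),pr)
    print(nm); print(np.c_[tri(c,s,uc,us),ray(c,uc,.034)*1000,ray(s,us,.034)*1000].round(0))
E
```

```text
near+mid
[[382. 387.  33. 384. 378. 377. 397.]
 [385. 329.  57. 383. 341. 376. 319.]
 [509. 371.  34. 509. 371. 510. 371.]
 [513. 318.  41. 507. 333. 524. 298.]]
far
[[547. 379.  34. 547. 377. 546. 380.]
 [546. 341.  35. 546. 341. 546. 340.]
 [606. 379.  32. 606. 377. 606. 380.]
 [605. 340.  31. 605. 339. 606. 341.]]
```

```bash
sed -i 's/(14,15,140),(32,105,255)); out/(14,15,150),(32,90,255)); m=cv2.morphologyEx(m,cv2.MORPH_OPEN,np.ones((13,13),np.uint8)); out/' tri.py; python3 - <<'E'
from tri import *
c=imaging.read_camera("top"); s=imaging.read_camera("scene")
near=[(372,388),(372,330),(450,395)]; mid=[(520,380),(520,325)]; far=[(530,395),(530,325),(625,395),(625,325)]
for nm,pr in(("near",near[:2]),("mid",mid),("far",far)):
    uc=corners(c,(125,150,182,265),pr); us=corners(s,(330,250,475,400),pr)
    print(nm); print(np.c_[tri(c,s,uc,us),ray(c,uc,.034)*1000,ray(s,us,.034)*1000].round(0))
E
```

```text
near
[[386. 379.  35. 386. 378. 385. 379.]
 [384. 342.  34. 383. 342. 384. 342.]]
mid
[[509. 370.  34. 509. 370. 509. 369.]
 [507. 334.  32. 507. 333. 507. 335.]]
far
[[548. 378.  36. 548. 377. 546. 378.]
 [547. 341.  33. 547. 341. 548. 342.]
 [605. 378.  32. 605. 378. 606. 377.]
 [605. 341.  30. 605. 339. 606. 342.]]
```

```bash
python3 -c "
from rig import job_done
print(job_done())"
```

```text
the job is handed in; nothing more can be done
None
```

The job is done and handed in at about 54 s of robot time. Three soap bars and one felting block were present, and everything ended up where it was asked to go.

- **Soap bars:** all three lie on the rack. Between 41 s and 53 s the middle bar was knocked about 24 mm and pushed the nearest one along. I checked from both cameras: their tops are still at 32–35 mm, so they lie flat inside the rim. I left them there, now touching each other rather than 75 mm apart.
- **Block:** it lies in the basket, and its position was unchanged at the last look.
- **Brush:** the grip slipped about 10 mm up the handle as I lifted it, and I allowed for that. I dipped it to about 12–13 mm above the pot's floor with no contact force. Setting it down pressed it into the saucer with up to about 10 N before I let go. The last picture of it showed it standing upright in the saucer, and a later position check agreed.
- **Sign:** turned last, counter-clockwise. Its green face looks to the yellow-strip side, with the plate's top edge at 4.7° and the foot at 4.4–4.6°, so it is square to a fraction of a degree.
- **Pot and bystanders:** the pot, spool and tin were visible and undisturbed in the last picture. The tape case was not in that crop.

One thing to note: while backing away from the sign, the last joint read 3.10 rad, right at the end of its range. I turned it back to 2.79 rad before handing in.

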